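Zero the scale and poise the ring mould over the biscuit base

ROBOT

A 6-joint arm with a two-finger parallel gripper is mounted at the origin on a cart in front of the work surface, level with it; the furniture and walls round the work are solid. World frame = base frame: x ahead of the robot, y to its left, z up, the work surface at z = 0. Lengths are in m, angles in rad, forces in N, time in s.
With the tool pointing down it reaches from about 0.25 to 0.725 m from the base axis. Payload 9.7 kg.
Tool frame: the origin (TCP) lies midway between the tips of the shut fingers; the grasp point (between the pads) lies env.grip_depth behind it (env.grip_depth is the distance from the TCP to the grasp point, in m); z points along the fingers, x is the direction in which the jaws open and shut, and the axes are right-handed (so a half turn about z gives the same grasp; the last joint's range is limited). The gripper opens to 85 mm and grips with 20 to 120 N. Pads are 22 mm wide; open, the fingers measure 114 mm over their backs; the gripper's body (76 mm by 85 mm) begins 54 mm behind the grasp point. The pads swing forward as they close: fully open they stand 13 mm farther back than shut.
Start: joints at [-1.342, 0.087, 0.176, 1.66, 0, 1.571], TCP at [0.125, -0.536, 0.203] pointing down, gripper open.
Joint ranges: [-3.13, 3.13], [-0.85, 1.81], [-1.15, 1.24], [-2.2, 2.28], [-1.44, 1.52], [-3.14, 3.14]. Speed limits (rad/s): [2.22, 2.22, 2.57, 3.14, 3.14, 3.14].

INTERFACE

Orientations are given as a unit quaternion [w, x, y, z].
In Python, from bench import env gives the robot as it stands.
- The arm moves only by the tool apply_moves, never from a script. Its argument "deltas" is one flat list of numbers, 5 for each row, row after row: the opening, from -1 (shut) to 1 (fully open), so that 0 is half open, then the shift along the world's x, y, z in m, then the turn about the world's z in rad. In form: [jaw, dx, dy, dz, roll, jaw, dx, dy, dz, roll, ...]. A call has exactly 8 rows; each row is the pose to reach, as a shift and turn from the pose commanded when the call began; what a row does not reach only later rows make up. A row lasts 1/12 s, in which the tool goes at most 41.7 mm and 7.16 degrees, less where a joint would pass 70% of its speed; a pose out of reach is approached as far as the arm can. A call with a gripper value outside its range is refused whole. The fingers move at their own pace and stop on an object; "grip_force" is the grip in N (left out, the last holds). Time passes only in rows, so rows that repeat a pose let the fingers close, or fill a call up. It gives the time, the measured TCP pose, the force and the opening at its end, in the units of the state.
- env.observe(): the state, without advancing time (a new reading comes with each control period).
- env.camera(name): name is "scene" or "side" or "wrist"; returns the picture (400x640x3 uint8, blue, green, red); there is no depth.
- env.camera_info(name): a dict with "fovy" (degrees; the focal length in pixels is half the picture's height over the tangent of half this angle, whatever the lens; pixels are square), "cx", "cy" (the principal point, pixels), "R" (3x3) and "t" (3): a world point X has camera coordinates R X + t; the wrist camera has in their place "hand_eye" (4x4, takes a point from camera to tool coordinates, whose origin is the TCP and whose axes are the tool frame's). Camera axes: x right, y down, z forward; pixel columns grow to the right and rows downward; lengths in m; the calibration is good to about 2 mm. A picture is of the moment at which its call begins: read the wrist's pose just before it. camera_info takes no time and is no camera call.
- env.close_job(): hands the job in, once; it reports no verdict.
The state is a dict: "time": time; "qpos": joint angles; "joint_velocities": joint speeds; "joint_torque": joint torques, N m; "position": TCP position; "orientation": TCP orientation; "wrist_force": force on the tool from outside, world axes, zero at the start; "torque": the same for the moment, N m; "finger_gap": finger opening in m.
Only numpy, scipy, OpenCV 4.12 (cv2) and the standard library are available. Lean on these libraries where they do the work, as an engineer would, in place of code of your own. Each camera call takes 0.05 s, during which the arm holds its last target.

TASK

Get the kitchen scale ready by pressing the left key and then the right key on its front panel, one at a time. Then pick up the low steel ring mould that stands by itself to the left, carry it over the row of jar, bottle and timer in between without disturbing them, and stop with it upright and centred about a finger's width (10 mm) above the biscuit on the scale, never touching the biscuit or the scale with it and leaving the biscuit where it lies. Finish while still holding it there motionless; do not put it down or let go.

Things in the scene. Friction and masses are not known exactly. Their poses are not given: they have to be found in the camera images.
- left_key (a point): Middle of the top of the scale's left key (left as seen from the robot side; a round key about 17 mm wide on the black front panel of the scale). It moves straight down 1.5 mm against a spring, about 6 N for the full travel, and counts as pressed from 0.8 mm; its top then still stands about 1 mm proud of the panel. The x axis points to the back of the scale, z up.
- right_key (a point): Middle of the top of the scale's right key, the same as the left one, 124 mm to its right. Axes as for the left key.
- scale_key_unit (a joint): Travel of the left key: 0 up, 0.0015 m fully down; it springs back.
- scale_key_tare (a joint): Travel of the right key: 0 up, 0.0015 m fully down; it springs back.
- scale: Digital kitchen scale, 258 x 216 x 45 mm, fixed to the table. Origin: centre of its underside; x points to its back, y to its left, z up. Its flat steel weighing plate, 175 mm along x by 204 mm along y, is centred 41 mm behind the origin, top 44 mm above the table; it does not sink. The front panel with the keys is about 30 mm high.
- ring_center (a point): Centre, half-way up, of the loose low steel ring mould: an upright round tube, 61 mm outside diameter, 40 mm high (this point is 20 mm above its lower rim), about 54 g. It stands on the table at the left. Grip it across its outside. z up.
- biscuit_top (a point): Centre of the top face of the round brown biscuit, 46 mm in diameter and 12 mm thick, which is stuck in the middle of a loose golden card disc (84 mm diameter, 3 mm thick, with a small pull tab) lying on the scale's plate. This point is 15 mm above the plate. z up.
- jam_jar: Open jam jar with a spreader standing in it, 76 mm wide, 157 mm high in all. One of the three things in the row between the ring mould and the scale. Origin: centre of its underside.
- squeeze_bottle: White squeeze bottle with a cone tip, 58 mm wide, 208 mm high. Another of the row. Origin: centre of its underside.
- timer: Round white kitchen timer, 64 mm wide, 44 mm high. Another of the row. Origin: centre of its underside.

How it is judged:
By the outcome, as a careful person would: the job done as asked, in the order asked, and still so for the second after the job is handed in, while the arm keeps its last pose, push and grip.
It also fails if it takes over 69 s, if anything falls off the work surface, if the arm or the gripper's body presses on something with over 40 N, if the wrist force passes 120 N, or if a joint passes its speed limit or range.

## Working session

There is one attempt and no reset: what is moved stays moved. The work goes in short steps, Python scripts to look and compute and a tool call to move; the robot and the scene stay as the last step left them, time stands still between calls to the robot, and variables do not carry over. Pictures are saved under pics/ and viewed, and the job is handed in when it is done.

Besides the shell and the picture viewer there is one more tool, called as name(argument=value, ...), one argument or row to a line, values as JSON. apply_moves: Moves the arm, as the interface text tells. Its arguments: {"type":"object","properties":{"deltas":{"type":"array"},"grip_force":{"type":"number"}},"required":["deltas"]}

```bash
mkdir -p pics; ls; cat > h.py <<'E'
import numpy as np, cv2, json
from bench import env
def info(n):
    c=env.camera_info(n); f=200/np.tan(np.radians(c["fovy"])/2); return c,f
E
python3 - <<'E'
from h import *
o=env.observe(); print({k:np.round(v,4) for k,v in o.items()}, env.grip_depth)
for n in ["scene","side","wrist"]:
    cv2.imwrite(f"pics/{n}0.png",env.camera(n)); c=env.camera_info(n); print(n,{k:np.round(v,4) for k,v in c.items() if not isinstance(v,str)})
    print([ (k,v) for k,v in c.items() if isinstance(v,str)])
E
```

```text
pics
{'time': np.float64(0.0), 'qpos': array([-1.342 ,  0.0874,  0.1752,  1.6598, -0.    ,  1.5708]), 'joint_velocities': array([-0.0011, -0.0004, -0.0001,  0.0006,  0.0018,  0.    ]), 'joint_torque': array([ 1.00000e-03, -5.20386e+01,  4.64804e+01,  1.61000e-02,
        1.00000e-04,  0.00000e+00]), 'position': array([ 0.1247, -0.5354,  0.2023]), 'orientation': array([-4.000e-04,  7.832e-01, -6.218e-01, -5.000e-04]), 'wrist_force': array([ 0.2632, -0.35  ,  0.0969]), 'torque': array([-0.0203, -0.0344,  0.0169]), 'finger_gap': np.float64(0.0855)} 0.0187
scene {'fovy': np.float64(45.116), 'cx': np.float64(311.2234), 'cy': np.float64(199.5646), 'R': array([[-8.079e-01, -5.893e-01, -8.000e-04],
       [-4.379e-01,  6.012e-01, -6.684e-01],
       [ 3.944e-01, -5.397e-01, -7.438e-01]]), 't': array([0.4517, 0.255 , 1.1488])}
[]
side {'fovy': np.float64(47.6054), 'cx': np.float64(316.594), 'cy': np.float64(202.864), 'R': array([[-9.052e-01, -4.249e-01, -7.000e-04],
       [-2.761e-01,  5.896e-01, -7.590e-01],
       [ 3.229e-01, -6.869e-01, -6.511e-01]]), 't': array([0.4981, 0.183 , 0.9787])}
[]
wrist {'fovy': np.float64(58.4373), 'cx': np.float64(319.6583), 'cy': np.float64(199.9619), 'hand_eye': array([[ 1.000e+00,  3.000e-04, -6.000e-04,  4.000e-04],
       [-2.000e-04,  9.643e-01,  2.649e-01, -6.730e-02],
       [ 7.000e-04, -2.649e-01,  9.643e-01, -1.708e-01],
       [ 0.000e+00,  0.000e+00,  0.000e+00,  1.000e+00]])}
[]
```

View pics/scene0.png

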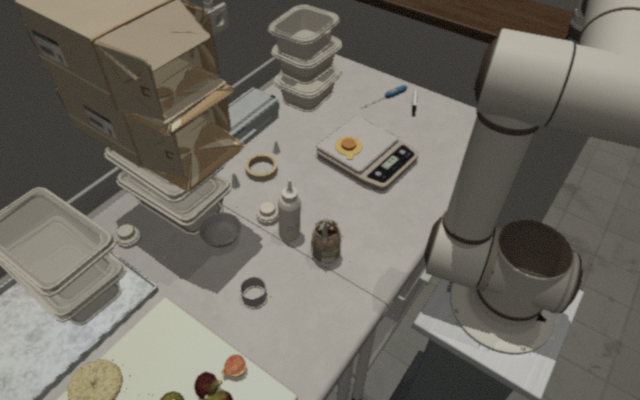

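View pics/side0.png

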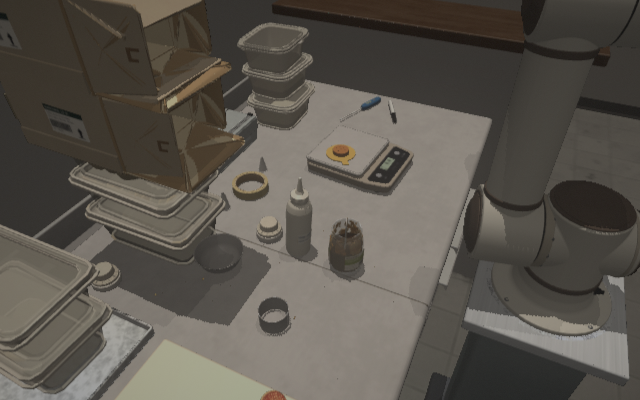

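View pics/wrist0.png

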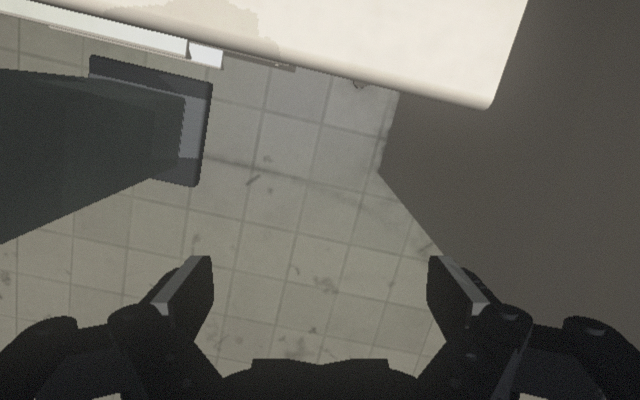

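```bash
cat >> h.py <<'E'
def ray(n,uv,o=None):
    c,f=info(n)
    d=np.array([(uv[0]-c["cx"])/f,(uv[1]-c["cy"])/f,1.])
    if n=="wrist":
        from scipy.spatial.transform import Rotation as Ro
        H=np.array(c["hand_eye"]); q=o["orientation"]; R=Ro.from_quat([q[1],q[2],q[3],q[0]]).as_matrix()
        p=R@H[:3,3]+o["position"]; d=R@H[:3,:3]@d
    else:
        R=np.array(c["R"]);t=np.array(c["t"]); p=-R.T@t; d=R.T@d
    return p,d/np.linalg.norm(d)
def onz(n,uv,z,o=None):
    p,d=ray(n,uv,o); return p+d*(z-p[2])/d[2]
def tri(*rs):
    A=np.zeros((3,3));b=np.zeros(3)
    for p,d in rs:
        M=np.eye(3)-np.outer(d,d);A+=M;b+=M@p
    X=np.linalg.solve(A,b); return X,[np.linalg.norm(np.cross(X-p,d)) for p,d in rs]
E
python3 - <<'E'
from h import *
s=cv2.imread("pics/scene0.png");d=cv2.imread("pics/side0.png")
a=cv2.resize(s[110:200,300:430],None,fx=6,fy=6,interpolation=cv2.INTER_CUBIC)
b=cv2.resize(d[110:200,295:425],None,fx=6,fy=6,interpolation=cv2.INTER_CUBIC)
cv2.imwrite("pics/zs.png",a);cv2.imwrite("pics/zd.png",b)
for n,l in {"scene":[("Lkey",(378,178),.03),("Rkey",(408,152),.03),("bisc",(348,144),.059),("ring",(254,291),.02),("jar",(327,257),0),("bot",(289,236),0),("timer",(268,216),0),("tabletc",(475,102),0)],"side":[("Lkey",(377,180),.03),("Rkey",(403,152),.03),("bisc",(341,151),.059),("ring",(273,315),.02),("jar",(346,265),0),("bot",(299,250),0),("timer",(270,237),0),("tab",(490,118),0)]}.items():
    for k,uv,z in l: print(n,k,onz(n,uv,z).round(3))
    print(ray(n,(0,0))[0])
E
```

```text
scene Lkey [ 0.444 -0.171  0.03 ]
scene Rkey [ 0.428 -0.321  0.03 ]
scene bisc [ 0.579 -0.215  0.059]
scene ring [0.494 0.322 0.02 ]
scene jar [0.417 0.126 0.   ]
scene bot [0.538 0.13  0.   ]
scene timer [0.628 0.109 0.   ]
scene tabletc [ 0.374 -0.719  0.   ]
[0.02350131 0.73287212 1.02530587]
side Lkey [ 0.449 -0.166  0.03 ]
side Rkey [ 0.425 -0.324  0.03 ]
side bisc [ 0.574 -0.212  0.059]
side ring [0.494 0.325 0.02 ]
side jar [0.418 0.124 0.   ]
side bot [0.536 0.128 0.   ]
side timer [0.619 0.119 0.   ]
side tab [ 0.229 -0.687  0.   ]
[0.18535127 0.77599466 0.77642888]
```

View pics/zs.png

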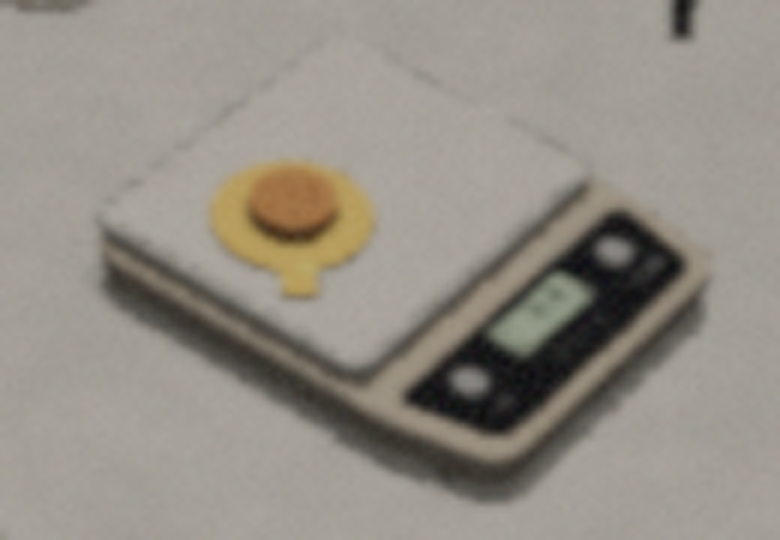

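View pics/zd.png

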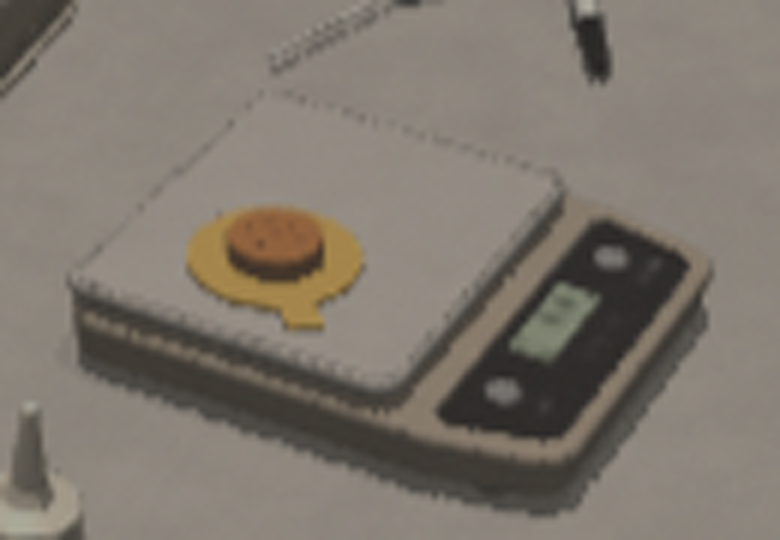

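```bash
python3 - <<'E'
from h import *
S={"L":(378.3,173.5),"R":(402.2,151.7),"B":(300+293/6,110+198/6)};D={"L":(378.7,175),"R":(396.7,153),"B":(295+275/6,110+232/6)}
for k in S:
    print(k,tri(ray("scene",S[k]),ray("side",D[k])), onz("scene",S[k],.033 if k!="B" else .059).round(4),onz("side",D[k],.033 if k!="B" else .059).round(4))
E
```

```text
L (array([ 0.45033873, -0.18181068,  0.03566705]), [np.float64(0.00040673764630472985), np.float64(0.00040673764630472497)]) [ 0.4519 -0.1845  0.033 ] [ 0.4509 -0.1849  0.033 ]
R (array([ 0.43930635, -0.30556546,  0.03463291]), [np.float64(0.0012742790901456174), np.float64(0.001274279090145561)]) [ 0.4413 -0.3082  0.033 ] [ 0.4386 -0.3068  0.033 ]
B (array([ 0.57578952, -0.21426357,  0.06514184]), [np.float64(5.103880116428287e-05), np.float64(5.1038801164194124e-05)]) [ 0.5794 -0.2204  0.059 ] [ 0.5791 -0.2228  0.059 ]
```

apply_moves(
  deltas=[-1,0.02,0.02,0,0.084,-1,0.04,0.04,0,0.168,-1,0.06,0.06,0,0.252,-1,0.08,0.08,0,0.336,-1,0.1,0.1,0,0.42,-1,0.12,0.12,0,0.504,-1,0.14,0.14,0,0.588,-1,0.16,0.16,0,0.67],
  grip_force=30,
)

```text
time: 0.82
position: [0.2854, -0.3745, 0.2028]
orientation: [-0.0, 0.945, -0.328, -0.0]
wrist_force: [0.6, 0.5, -0.5]
finger_gap: 0.0001
```

apply_moves(
  deltas=[-1,0.02,0.025,0,0.084,-1,0.04,0.05,0,0.168,-1,0.06,0.075,0,0.252,-1,0.08,0.1,0,0.336,-1,0.1,0.125,0,0.42,-1,0.12,0.15,0,0.504,-1,0.14,0.17,-0.01,0.588,-1,0.165,0.193,-0.02,0.67],
)

```text
time: 1.48
position: [0.4504, -0.1816, 0.1833]
orientation: [0.0, 1.0, 0.001, 0.001]
wrist_force: [0.3, -1.6, 0.3]
finger_gap: 0.0002
```

```bash
python3 - <<'E'
from h import *
o=env.observe(); print({k:np.round(v,4) for k,v in o.items() if k!='joint_torque'})
cv2.imwrite("pics/w1.png",env.camera("wrist")); np.save("o1.npy",o,allow_pickle=True)
E
```

```text
{'time': np.float64(1.4833), 'qpos': array([-3.8300e-01, -7.4500e-02, -2.4500e-02,  1.6195e+00, -3.0000e-04,
        1.1856e+00]), 'joint_velocities': array([ 0.7828,  0.3702,  0.0892, -0.2732,  0.003 , -0.1898]), 'position': array([ 0.4504, -0.1816,  0.1833]), 'orientation': array([4.0e-04, 1.0e+00, 1.1e-03, 5.0e-04]), 'wrist_force': array([ 0.2975, -1.5867,  0.3112]), 'torque': array([-0.0496, -0.0045, -0.0263]), 'finger_gap': np.float64(0.0002)}
```

View pics/w1.png

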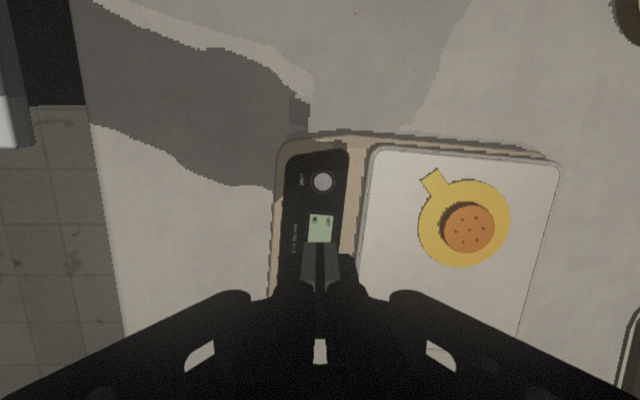

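```bash
cat >> h.py <<'E'
def keyblob(im,near,r=40):
    hsv=cv2.cvtColor(im,cv2.COLOR_BGR2HSV)
    g=cv2.cvtColor(im,cv2.COLOR_BGR2GRAY)
    m=((g>95)&(hsv[...,1]<40)).astype(np.uint8)
    n,l,st,ce=cv2.connectedComponentsWithStats(m)
    return [(ce[i].round(2),st[i]) for i in range(1,n) if np.hypot(*(ce[i]-near))<r and 60<st[i][4]<2000]
def bisc(im):
    hsv=cv2.cvtColor(im,cv2.COLOR_BGR2HSV)
    m=cv2.inRange(hsv,(4,100,110),(15,255,255)); m=cv2.morphologyEx(m,cv2.MORPH_CLOSE,np.ones((5,5)))
    cs=cv2.findContours(m,0,2)[0]; c=max(cs,key=cv2.contourArea); return cv2.fitEllipse(cv2.convexHull(c)),cv2.contourArea(c)
E
python3 - <<'E'
from h import *
o=env.observe(); im=env.camera("wrist"); o2=env.observe()
print(o['position'],o2['position'],o2['joint_velocities'].round(3))
cv2.imwrite("pics/w2.png",im)
for c,s in keyblob(im,(322,181)): print(c,s,onz("wrist",c,.0325,o))
e,a=bisc(im); print(e,a,onz("wrist",e[0],.059,o))
print(im[181,322],im[228,470],im[245,430])
E
```

```text
[ 0.45329133 -0.17815644  0.18028866] [ 0.4514247  -0.17968802  0.18082834] [-0.064 -0.028  0.008  0.04  -0.021  0.02 ]
[319.59 186.11] [311 178  18  17 244] [ 0.45357941 -0.18525207  0.0325    ]
((466.104248046875, 234.99072265625), (46.27208709716797, 51.99317169189453), 60.39704513549805) 1827.5 [ 0.58140776 -0.22139545  0.059     ]
[123 127 134] [ 66 115 165] [ 80 154 181]
```

apply_moves(
  deltas=[-1,0,-0.005,-0.01,0,-1,0.001,-0.005,-0.025,0,-1,0.001,-0.005,-0.04,0,-1,0.001,-0.005,-0.06,0,-1,0.001,-0.005,-0.07,0,-1,0.001,-0.005,-0.08,0,-1,0.001,-0.005,-0.08,0,-1,0.001,-0.005,-0.08,0],
)

```text
time: 2.25
position: [0.4504, -0.1881, 0.1031]
orientation: [0.0, 1.0, -0.001, -0.0]
wrist_force: [0.6, -0.2, 0.8]
finger_gap: -0.0003
```

```bash
python3 - <<'E'
from h import *
o=env.observe(); im=env.camera("wrist"); o2=env.observe()
print(o['position'],o2['position'],o2['joint_velocities'].round(3),o['wrist_force'])
cv2.imwrite("pics/w3.png",im)
e,a=bisc(im); print(e,a,onz("wrist",e[0],.059,o))
for c,s in keyblob(im,(310,180),80): print(c,s,onz("wrist",c,.0325,o))
E
```

```text
[ 0.45043638 -0.18806391  0.10311458] [ 0.45083639 -0.18806555  0.10370988] [ 0.003 -0.004  0.014  0.001  0.    -0.001] [ 0.6130203  -0.15752884  0.80539034]
((519.7783203125, 260.12481689453125), (59.59412384033203, 70.8466567993164), 62.186641693115234) 3227.5 [ 0.58137099 -0.22129275  0.059     ]
[324.97 205.35] [317 202  18   7  72] [ 0.45448296 -0.19141265  0.0325    ]
```

View pics/w3.png

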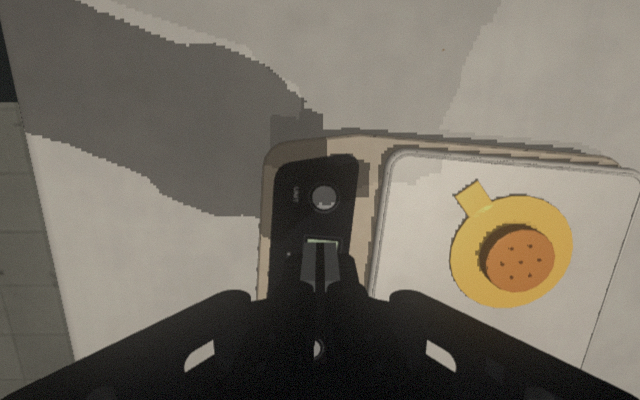

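```bash
python3 - <<'E'
from h import *
o=env.observe(); im=env.camera("wrist")
z=cv2.resize(im[170:230,290:360],None,fx=8,fy=8,interpolation=cv2.INTER_CUBIC); cv2.imwrite("pics/z3.png",z)
g=cv2.cvtColor(im,cv2.COLOR_BGR2GRAY)
m=np.zeros_like(g); m[175:225,300:350]=(g[175:225,300:350]>62)
n,l,st,ce=cv2.connectedComponentsWithStats(m)
for i in range(1,n):
  if st[i][4]>40: print(st[i],ce[i],onz("wrist",ce[i],.0325,o))
for z in (.03,.0325,.035): print(z,onz("wrist",(324,197.5),z,o))
print(tri(ray("scene",(378.3,173.5)),ray("side",(378.7,175)),ray("wrist",(324,197.5),o)))
print(tri(ray("scene",(300+293/6,110+198/6)),ray("side",(295+275/6,110+232/6)),ray("wrist",(519.8,260.1),o)))
E
```

```text
[312 186  23  23 436] [323.16055046 197.12844037] [ 0.45368122 -0.18561223  0.0325    ]
0.03 [ 0.45430047 -0.18655069  0.03      ]
0.0325 [ 0.45426914 -0.18588302  0.0325    ]
0.035 [ 0.4542378  -0.18521534  0.035     ]
(array([ 0.45290353, -0.18674685,  0.03091367]), [np.float64(0.00020466824640170308), np.float64(0.0014968281463239397), np.float64(0.0014505046621040023)])
(array([ 0.57904795, -0.21981167,  0.06106266]), [np.float64(0.0011336274921205406), np.float64(0.0010498314784850762), np.float64(0.001725666029226277)])
```

View pics/z3.png

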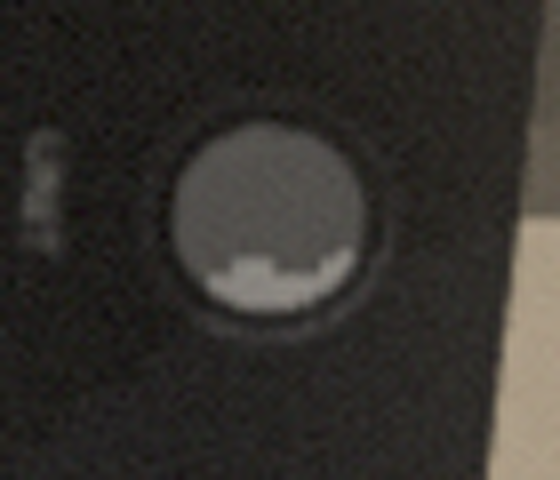

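apply_moves(
  deltas=[-1,0.001,0.001,-0.015,0,-1,0.002,0.002,-0.03,0,-1,0.002,0.002,-0.045,0,-1,0.002,0.002,-0.055,0,-1,0.002,0.002,-0.062,0,-1,0.002,0.002,-0.066,0,-1,0.002,0.002,-0.067,0,-1,0.002,0.002,-0.067,0],
)

```text
time: 3.02
position: [0.453, -0.1858, 0.0364]
orientation: [0.0, 1.0, -0.001, 0.0]
wrist_force: [-0.7, 0.2, 0.9]
finger_gap: 0.0
```

```bash
python3 - <<'E'
from h import *
o=env.observe();print(o['position'],o['wrist_force'])
cv2.imwrite("pics/w4.png",env.camera("wrist"));a=env.camera("scene");b=env.camera("side")
cv2.imwrite("pics/s4.png",np.hstack([cv2.resize(a[130:200,330:430],None,fx=4,fy=4,interpolation=cv2.INTER_CUBIC),cv2.resize(b[130:200,330:430],None,fx=4,fy=4,interpolation=cv2.INTER_CUBIC)]))
E
```

```text
[ 0.45295697 -0.18575412  0.03637683] [-0.68413976  0.17506514  0.93266496]
```

View pics/w4.png

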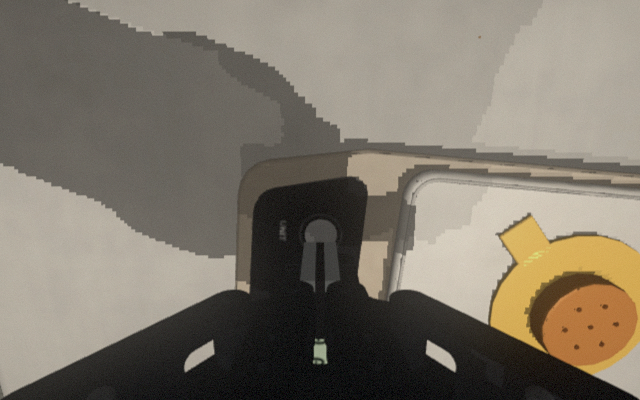

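View pics/s4.png

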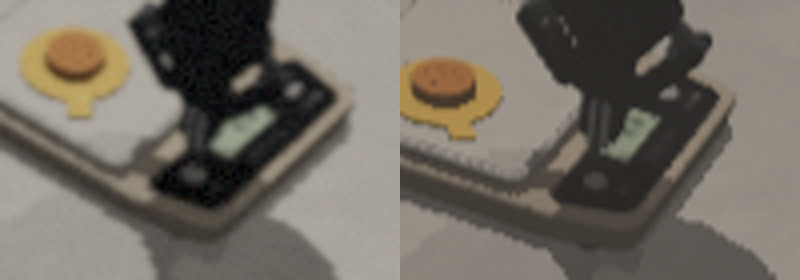

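```bash
python3 - <<'E'
from h import *
o=env.observe()
im=env.camera("wrist");cv2.imwrite("pics/z5.png",cv2.resize(im[200:300,270:370],None,fx=6,fy=6,interpolation=cv2.INTER_CUBIC))
for uv in [(301,243),(339,243),(320,243)]: print("tip edge",onz("wrist",uv,.0364,o))
print("key",onz("wrist",(320.5,233),.0325,o))
for n,uv in (("scene",(330+200/4,130+155/4)),("side",(330+198/4,130+147/4))): print(onz(n,uv,.036))
E
```

```text
tip edge [ 0.44390356 -0.18885566  0.0364    ]
tip edge [ 0.46339666 -0.18889836  0.0364    ]
tip edge [ 0.45364962 -0.18887701  0.0364    ]
key [ 0.45392321 -0.18488777  0.0325    ]
[ 0.45671373 -0.2016714   0.036     ]
[ 0.46028208 -0.21780046  0.036     ]
```

View pics/z5.png

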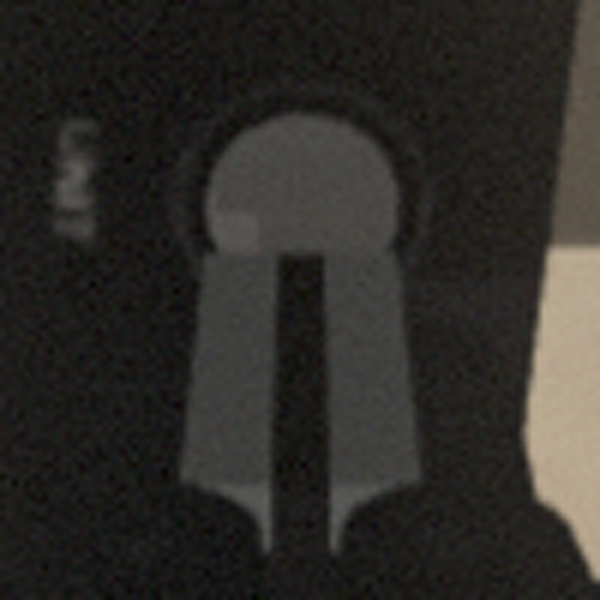

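```bash
python3 - <<'E'
from h import *
a=env.camera("scene");b=env.camera("side")
f=lambda i,r:np.clip(cv2.resize(i,None,fx=10,fy=10,interpolation=cv2.INTER_CUBIC).astype(float)*2.2,0,255)
cv2.imwrite("pics/s5.png",np.hstack([f(a[148:188,360:398],0),f(b[148:188,360:398],0)]))
E
```

```text
[ WARN:0@4.483] global loadsave.cpp:1063 imwrite_ Unsupported depth image for selected encoder is fallbacked to CV_8U.
```

View pics/s5.png

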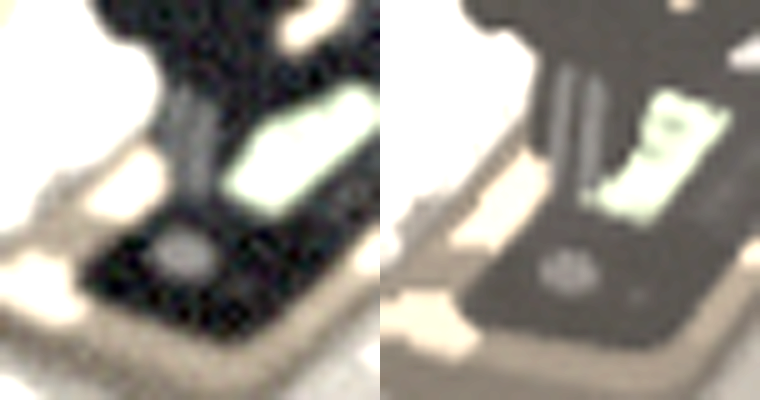

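```bash
python3 - <<'E'
from h import *
o=env.observe(); print(o['position'],o['orientation'],o['qpos'])
print(tri(ray("scene",(379.5,168)),ray("side",(379.5,168))))
print(tri(ray("scene",(379.5,168)),ray("side",(379.5,168)),ray("wrist",(320,242),o)))
print(tri(ray("scene",(378.2,173.3)),ray("side",(378.9,175.1))))
print(tri(ray("scene",(378.2,173.3)),ray("side",(378.9,175.1)),ray("wrist",(320.5,233),o)))
H=np.array(env.camera_info("wrist")["hand_eye"]);c,f=info("wrist")
for p in [(0,-.011,0),(0,0,0),(0,.011,0),(0,0,-.01),(0,-.011,-.01)]:
    q=np.linalg.inv(H)@np.array([*p,1]); print(p,q[0]/q[2]*f+c["cx"],q[1]/q[2]*f+c["cy"])
E
```

```text
[ 0.45297747 -0.18574751  0.03640007] [ 1.17316875e-04  9.99999476e-01 -9.72401088e-04  2.98313886e-04] [-3.89153321e-01 -5.64466052e-02 -2.90939280e-01  1.33566260e+00
  8.64998221e-06  1.18358781e+00]
(array([ 0.45013537, -0.18306278,  0.05775028]), [np.float64(0.00019921856170716042), np.float64(0.00019921856170695875)])
(array([ 0.4509035 , -0.18084989,  0.05871558]), [np.float64(0.0017984659518963093), np.float64(0.0012682830444060212), np.float64(0.0030537493656214464)])
(array([ 0.45014287, -0.18149551,  0.03615792]), [np.float64(0.001010840299142298), np.float64(0.0010108402991421234)])
(array([ 0.45236592, -0.18540915,  0.03222117]), [np.float64(0.0005299468263006943), np.float64(0.0018738192842163903), np.float64(0.0015152194413860167)])
(0, -0.011, 0) 318.97976582926196 217.15241582683464
(0, 0, 0) 318.9868792988272 237.68430473074824
(0, 0.011, 0) 318.9937694499018 257.57162063163173
(0, 0, -0.01) 318.94728374932527 245.26467444206565
(0, -0.011, -0.01) 318.9390880694611 223.69627159658222
```

apply_moves(
  deltas=[-1,0.0005,0.002,0,0,-1,0.0005,0.002,-0.001,0,-1,0.0005,0.002,-0.002,0,-1,0.0005,0.002,-0.003,0,-1,0.0005,0.002,-0.0035,0,-1,0.0005,0.002,-0.004,0,-1,0.0005,0.002,-0.004,0,-1,0.0005,0.002,-0.004,0],
)

```text
time: 3.98
position: [0.4532, -0.1837, 0.0319]
orientation: [-0.0, 1.0, -0.001, -0.0]
wrist_force: [-0.7, 0.3, 0.4]
finger_gap: 0.0
```

apply_moves(
  deltas=[-1,0,0,-0.0005,0,-1,0,0,-0.001,0,-1,0,0,-0.001,0,-1,0,0,-0.001,0,-1,0,0,-0.001,0,-1,0,0,-0.001,0,-1,0,0,-0.001,0,-1,0,0,-0.001,0],
)

```text
time: 4.65
position: [0.4533, -0.1837, 0.031]
orientation: [0.0, 1.0, -0.001, 0.0]
wrist_force: [-0.2, -0.1, 0.3]
finger_gap: -0.0
```

```bash
python3 - <<'E'
from h import *
o=env.observe();print(o['position'],o['wrist_force'])
im=env.camera("wrist");print(env.observe()['wrist_force'])
cv2.imwrite("pics/z6.png",cv2.resize(im[200:300,270:370],None,fx=6,fy=6,interpolation=cv2.INTER_CUBIC))
E
```

```text
[ 0.45325282 -0.1836594   0.03101932] [-0.15773843 -0.11912111  0.28246155]
[0.53827377 0.19123095 0.10484304]
```

View pics/z6.png

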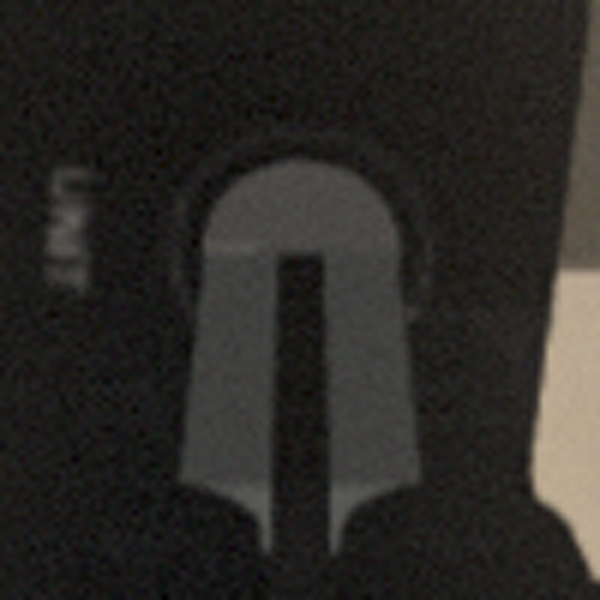

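apply_moves(
  deltas=[-1,0,0,-0.0005,0,-1,0,0,-0.001,0,-1,0,0,-0.0015,0,-1,0,0,-0.0015,0,-1,0,0,-0.0015,0,-1,0,0,-0.0015,0,-1,0,0,-0.0015,0,-1,0,0,-0.0015,0],
)

```text
time: 5.37
position: [0.4533, -0.1837, 0.0295]
orientation: [0.0, 1.0, -0.001, 0.0]
wrist_force: [-0.1, -0.4, -0.5]
finger_gap: -0.0
```

apply_moves(
  deltas=[-1,0,0,-0.0005,0,-1,0,0,-0.001,0,-1,0,0,-0.0015,0,-1,0,0,-0.0015,0,-1,0,0,-0.0015,0,-1,0,0,-0.0015,0,-1,0,0,-0.0015,0,-1,0,0,-0.0015,0],
)

```text
time: 6.03
position: [0.4533, -0.1837, 0.028]
orientation: [0.0, 1.0, -0.001, 0.0]
wrist_force: [-0.9, -0.2, -0.3]
finger_gap: -0.0003
```

```bash
python3 - <<'E'
from h import *
o=env.observe();print(o['position'],o['wrist_force'])
im=env.camera("wrist");a=env.camera("scene");b=env.camera("side");print(env.observe()['wrist_force'])
f=lambda i:np.clip(cv2.resize(i,(400,400),interpolation=cv2.INTER_CUBIC).astype(float)*2.2,0,255).astype(np.uint8)
cv2.imwrite("pics/z7.png",np.vstack([np.hstack([f(a[148:188,360:400]),f(b[148:188,360:400])])]))
cv2.imwrite("pics/zw7.png",f(im[200:300,270:370]))
E
```

```text
[ 0.45326732 -0.18370536  0.0280137 ] [-0.90871049 -0.16822344 -0.29604093]
[0.35424322 0.2667034  0.55348794]
```

View pics/z7.png

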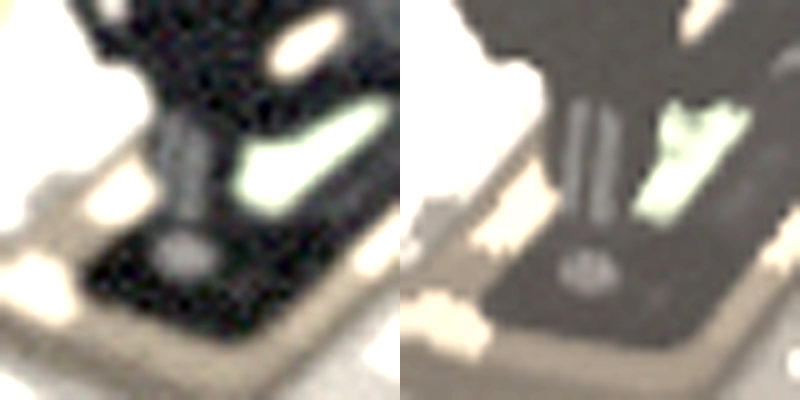

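View pics/zw7.png

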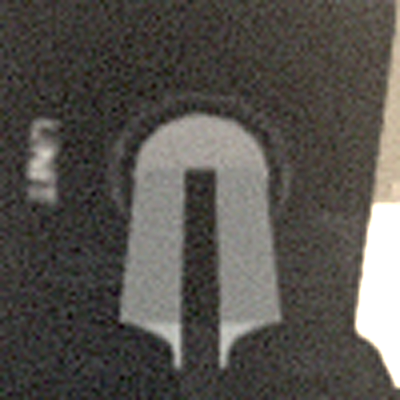

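apply_moves(
  deltas=[-1,0,0,-0.0005,0,-1,0,0,-0.001,0,-1,0,0,-0.0015,0,-1,0,0,-0.002,0,-1,0,0,-0.0025,0,-1,0,0,-0.0025,0,-1,0,0,-0.0025,0,-1,0,0,-0.0025,0],
)

```text
time: 6.85
position: [0.4533, -0.1837, 0.0255]
orientation: [0.0, 1.0, -0.001, 0.0]
wrist_force: [-0.1, -0.4, 0.3]
finger_gap: -0.0001
```

apply_moves(
  deltas=[-1,0,0,-0.0005,0,-1,0,0,-0.001,0,-1,0,0,-0.0015,0,-1,0,0,-0.002,0,-1,0,0,-0.0025,0,-1,0,0,-0.0025,0,-1,0,0,-0.0025,0,-1,0,0,-0.0025,0],
)

```text
time: 7.52
position: [0.4532, -0.1836, 0.023]
orientation: [-0.0, 1.0, -0.001, -0.0]
wrist_force: [-0.4, -0.1, 0.3]
finger_gap: -0.0001
```

```bash
python3 - <<'E'
from h import *
o=env.observe();print(o['position'],o['wrist_force'])
im=env.camera("wrist");a=env.camera("scene");b=env.camera("side");print(env.observe()['wrist_force'])
f=lambda i:np.clip(cv2.resize(i,(400,400),interpolation=cv2.INTER_CUBIC).astype(float)*2.2,0,255).astype(np.uint8)
cv2.imwrite("pics/z8.png",np.vstack([np.hstack([f(a[148:188,360:400]),f(b[148:188,360:400])])]))
cv2.imwrite("pics/zw8.png",f(im[200:300,270:370]))
E
```

```text
[ 0.45322208 -0.18364703  0.02298735] [-0.42882139 -0.14335692  0.27592229]
[ 0.51821698 -0.67544201 -0.28179548]
```

View pics/z8.png

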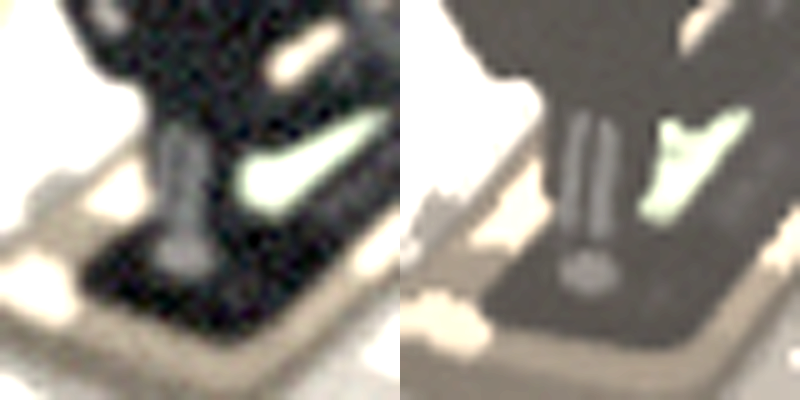

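View pics/zw8.png

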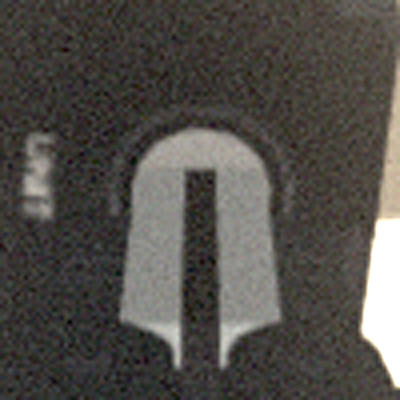

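apply_moves(
  deltas=[-1,0,0,-0.0005,0,-1,0,0,-0.001,0,-1,0,0,-0.0015,0,-1,0,0,-0.002,0,-1,0,0,-0.0025,0,-1,0,0,-0.003,0,-1,0,0,-0.003,0,-1,0,0,-0.003,0],
)

```text
time: 8.33
position: [0.4532, -0.1837, 0.0199]
orientation: [-0.0, 1.0, -0.001, -0.0]
wrist_force: [-0.4, -0.9, -0.7]
finger_gap: -0.0001
```

apply_moves(
  deltas=[-1,0,0,-0.0005,0,-1,0,0,-0.001,0,-1,0,0,-0.0015,0,-1,0,0,-0.002,0,-1,0,0,-0.002,0,-1,0,0,-0.002,0,-1,0,0,-0.002,0,-1,0,0,-0.002,0],
)

```text
time: 9.0
position: [0.4533, -0.1837, 0.018]
orientation: [0.0, 1.0, -0.001, 0.0]
wrist_force: [-0.1, 0.4, 0.0]
finger_gap: -0.0
```

apply_moves(
  deltas=[-1,0,0,-0.0005,0,-1,0,0,-0.001,0,-1,0,0,-0.0015,0,-1,0,0,-0.0015,0,-1,0,0,-0.0015,0,-1,0,0,-0.0015,0,-1,0,0,-0.0015,0,-1,0,0,-0.0015,0],
)

```text
time: 9.67
position: [0.4533, -0.1837, 0.0165]
orientation: [0.0, 1.0, -0.001, -0.0]
wrist_force: [-0.1, 0.1, 0.4]
finger_gap: -0.0
```

apply_moves(
  deltas=[-1,0,0,-0.0005,0,-1,0,0,-0.001,0,-1,0,0,-0.0015,0,-1,0,0,-0.0015,0,-1,0,0,-0.0015,0,-1,0,0,-0.0015,0,-1,0,0,-0.0015,0,-1,0,0,-0.0015,0],
)

```text
time: 10.33
position: [0.4533, -0.1837, 0.015]
orientation: [0.0, 1.0, -0.001, 0.0]
wrist_force: [0.1, -0.4, -0.0]
finger_gap: -0.0
```

```bash
python3 - <<'E'
from h import *
o=env.observe();print(o['position'],o['wrist_force'],o['torque'])
im=env.camera("wrist");a=env.camera("scene");b=env.camera("side");print(env.observe()['wrist_force'])
f=lambda i:np.clip(cv2.resize(i,(400,400),interpolation=cv2.INTER_CUBIC).astype(float)*2.2,0,255).astype(np.uint8)
cv2.imwrite("pics/z9.png",np.vstack([np.hstack([f(a[148:188,360:400]),f(b[148:188,360:400])])]))
cv2.imwrite("pics/zw9.png",f(im[200:300,270:370]))
E
```

```text
[ 0.45325438 -0.18369541  0.01501003] [ 0.14677787 -0.39701163 -0.03615134] [0.00249497 0.06816033 0.05234191]
[-0.33734226 -0.09824044 -0.80835296]
```

View pics/z9.png

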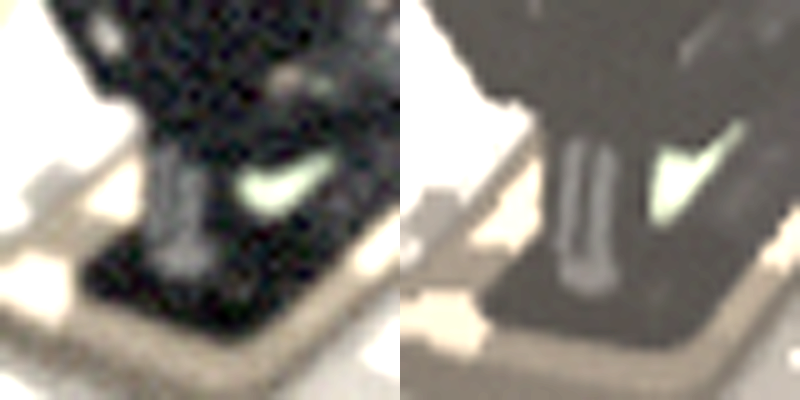

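View pics/zw9.png

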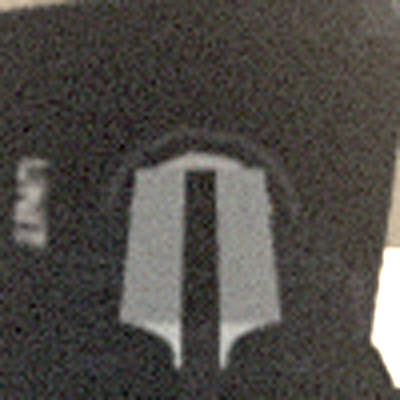

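apply_moves(
  deltas=[-1,0,0,-0.0005,0,-1,0,0,-0.001,0,-1,0,0,-0.0015,0,-1,0,0,-0.0015,0,-1,0,0,-0.0015,0,-1,0,0,-0.0015,0,-1,0,0,-0.0015,0,-1,0,0,-0.0015,0],
)

```text
time: 11.15
position: [0.4532, -0.1837, 0.0135]
orientation: [-0.0, 1.0, -0.001, -0.0]
wrist_force: [0.0, 0.2, 0.6]
finger_gap: 0.0003
```

apply_moves(
  deltas=[-1,0,0,-0.0005,0,-1,0,0,-0.001,0,-1,0,0,-0.001,0,-1,0,0,-0.001,0,-1,0,0,-0.001,0,-1,0,0,-0.001,0,-1,0,0,-0.001,0,-1,0,0,-0.001,0],
)

```text
time: 11.82
position: [0.4533, -0.1837, 0.0125]
orientation: [-0.0, 1.0, -0.001, 0.0]
wrist_force: [-0.9, -0.2, -0.5]
finger_gap: 0.0001
```

apply_moves(
  deltas=[-1,0,0,-0.0005,0,-1,0,0,-0.001,0,-1,0,0,-0.0015,0,-1,0,0,-0.0015,0,-1,0,0,-0.0015,0,-1,0,0,-0.0015,0,-1,0,0,-0.0015,0,-1,0,0,-0.0015,0],
)

```text
time: 12.48
position: [0.4533, -0.1837, 0.011]
orientation: [0.0, 1.0, -0.001, 0.0]
wrist_force: [-0.2, -0.5, -0.4]
finger_gap: 0.0
```

```bash
python3 - <<'E'
from h import *
o=env.observe();print(o['position'],o['wrist_force'],o['torque'],o['joint_torque'])
im=env.camera("wrist");b=env.camera("side");print(env.observe()['wrist_force'])
f=lambda i:np.clip(cv2.resize(i,(400,400),interpolation=cv2.INTER_CUBIC).astype(float)*2.2,0,255).astype(np.uint8)
cv2.imwrite("pics/z10.png",np.vstack([np.hstack([f(im[200:300,270:370]),f(b[148:188,360:400])])]))
cv2.imwrite("pics/w10.png",im)
E
```

```text
[ 0.45326829 -0.18369109  0.01101335] [-0.17855878 -0.51733422 -0.39951456] [0.00748835 0.03638984 0.02475857] [-1.59188756e-03 -4.31095183e+01  4.59804940e+01  1.15001021e-03
 -1.58758526e-04 -8.44364195e-05]
[-0.34809262  0.26883153 -0.0447901 ]
```

View pics/z10.png

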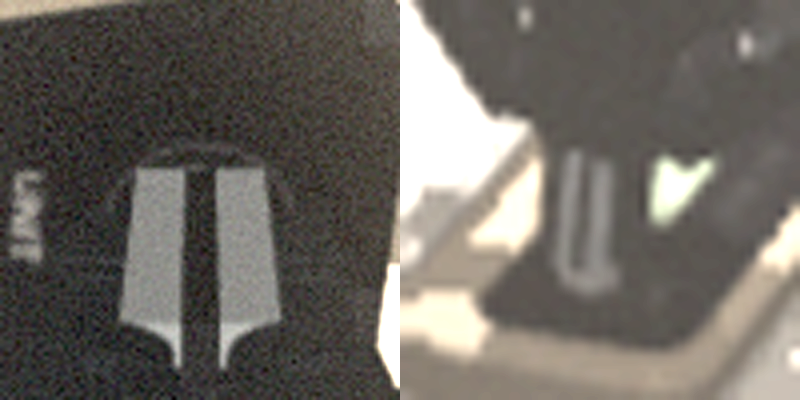

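View pics/w10.png

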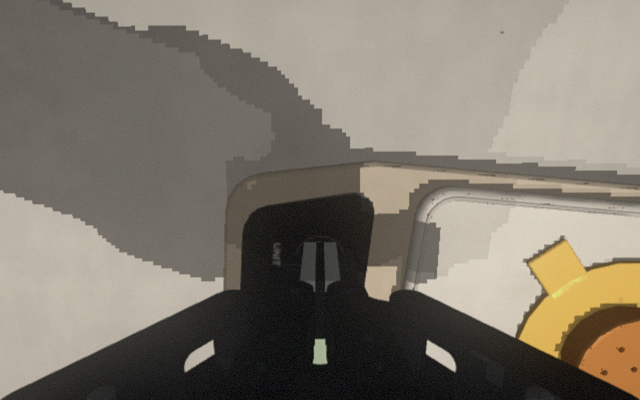

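apply_moves(
  deltas=[-1,0,0,-0.0005,0,-1,0,0,-0.001,0,-1,0,0,-0.0015,0,-1,0,0,-0.002,0,-1,0,0,-0.002,0,-1,0,0,-0.002,0,-1,0,0,-0.002,0,-1,0,0,-0.002,0],
)

```text
time: 13.25
position: [0.4532, -0.1837, 0.009]
orientation: [0.0, 1.0, -0.001, 0.0]
wrist_force: [-0.6, -0.7, -0.6]
finger_gap: 0.0
```

apply_moves(
  deltas=[-1,0,0,-0.0005,0,-1,0,0,-0.001,0,-1,0,0,-0.0015,0,-1,0,0,-0.0015,0,-1,0,0,-0.0015,0,-1,0,0,-0.0015,0,-1,0,0,-0.0015,0,-1,0,0,-0.0015,0],
)

```text
time: 13.92
position: [0.4532, -0.1837, 0.0075]
orientation: [-0.0, 1.0, -0.001, 0.0]
wrist_force: [-0.0, 0.1, 0.1]
finger_gap: 0.0001
```

apply_moves(
  deltas=[-1,0,0,-0.0005,0,-1,0,0,-0.001,0,-1,0,0,-0.0015,0,-1,0,0,-0.0015,0,-1,0,0,-0.0015,0,-1,0,0,-0.0015,0,-1,0,0,-0.0015,0,-1,0,0,-0.0015,0],
)

```text
time: 14.58
position: [0.4532, -0.1837, 0.006]
orientation: [-0.0, 1.0, -0.001, 0.0]
wrist_force: [0.0, 0.3, -0.5]
finger_gap: -0.0001
```

```bash
python3 - <<'E'
from h import *
o=env.observe();print(o['position'],o['wrist_force'],o['torque'])
im=env.camera("wrist");a=env.camera("scene");b=env.camera("side");print(env.observe()['wrist_force'])
f=lambda i:np.clip(cv2.resize(i,(400,400),interpolation=cv2.INTER_CUBIC).astype(float)*2.2,0,255).astype(np.uint8)
cv2.imwrite("pics/z11.png",np.vstack([np.hstack([f(a[148:188,360:400]),f(b[148:188,360:400])])]))
cv2.imwrite("pics/zw11.png",f(im[200:300,270:370]))
E
```

```text
[ 0.45323801 -0.18365069  0.00598825] [ 0.04383936  0.3003248  -0.50727651] [0.00274495 0.01721948 0.00118664]
[-0.28326862  0.09531286  0.20006138]
```

View pics/z11.png

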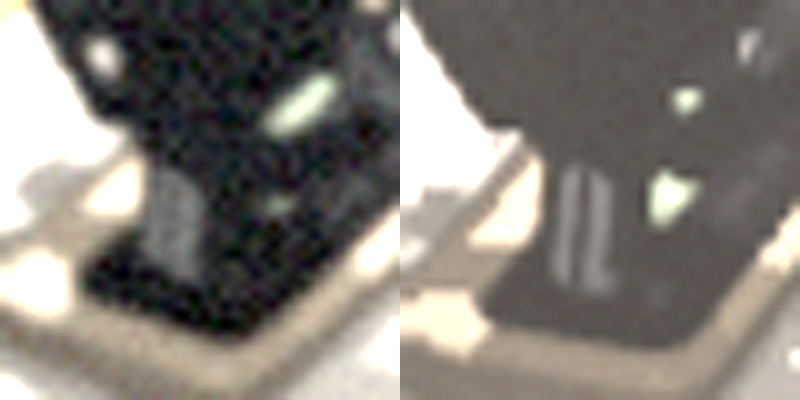

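View pics/zw11.png

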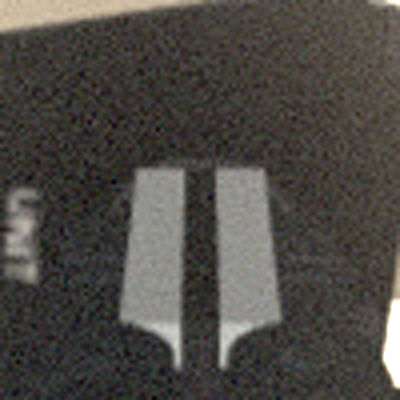

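apply_moves(
  deltas=[-1,0,0,-0.0005,0,-1,0,0,-0.001,0,-1,0,0,-0.0015,0,-1,0,0,-0.002,0,-1,0,0,-0.002,0,-1,0,0,-0.002,0,-1,0,0,-0.002,0,-1,0,0,-0.002,0],
)

```text
time: 15.4
position: [0.4533, -0.1837, 0.0041]
orientation: [0.0, 1.0, -0.001, 0.0]
wrist_force: [-0.3, -0.2, 3.5]
finger_gap: -0.0001
```

apply_moves(
  deltas=[-1,0,0,-0.0005,0,-1,0,0,-0.001,0,-1,0,0,-0.0015,0,-1,0,0,-0.0015,0,-1,0,0,-0.0015,0,-1,0,0,-0.0015,0,-1,0,0,-0.0015,0,-1,0,0,-0.0015,0],
)

```text
time: 16.07
position: [0.4534, -0.1837, 0.0035]
orientation: [0.0, 1.0, -0.001, 0.0]
wrist_force: [-4.6, 2.7, 12.7]
finger_gap: 0.0003
```

apply_moves(
  deltas=[-1,0,0,-0.0005,0,-1,0,0,-0.001,0,-1,0,0,-0.0015,0,-1,0,0,-0.0015,0,-1,0,0,-0.0015,0,-1,0,0,-0.0015,0,-1,0,0,-0.0015,0,-1,0,0,-0.0015,0],
)

```text
time: 16.73
position: [0.4535, -0.1838, 0.0034]
orientation: [0.0, 1.0, -0.001, 0.001]
wrist_force: [-9.7, 4.5, 25.0]
finger_gap: 0.0
```

apply_moves(
  deltas=[-1,0,0,0.004,0,-1,0,0,0.015,0,-1,0,0,0.03,0,-1,-0.002,-0.02,0.05,0,-1,-0.004,-0.05,0.07,0,-1,-0.008,-0.08,0.08,0,-1,-0.01,-0.11,0.08,0,-1,-0.011,-0.123,0.08,0],
)

```text
time: 17.4
position: [0.4422, -0.3097, 0.0819]
orientation: [0.001, 1.0, -0.002, 0.001]
wrist_force: [0.8, 0.5, 0.8]
finger_gap: 0.0003
```

apply_moves(
  deltas=[-1,0,0,0,0,-1,0,0,0,0,-1,0,0,0,0,-1,0,0,0,0,-1,0,0,0,0,-1,0,0,0,0,-1,0,0,0,0,-1,0,0,0,0],
)

```text
time: 18.07
position: [0.4424, -0.3063, 0.0811]
orientation: [0.0, 1.0, -0.001, 0.0]
wrist_force: [0.7, 0.1, 0.0]
finger_gap: -0.0001
```

```bash
python3 - <<'E'
from h import *
o=env.observe();print(o['position'],o['wrist_force'],o['joint_velocities'].round(3))
im=env.camera("wrist");a=env.camera("scene");cv2.imwrite("pics/w12.png",im);cv2.imwrite("pics/s12.png",a)
g=cv2.cvtColor(im,cv2.COLOR_BGR2GRAY)
m=np.zeros_like(g); m[170:238,295:350]=(g[170:238,295:350]>62)
n,l,st,ce=cv2.connectedComponentsWithStats(m)
for i in range(1,n):
  if st[i][4]>40: print(st[i],ce[i],onz("wrist",ce[i],.0325,o))
e,a=bisc(im); print(e,a,onz("wrist",e[0],.059,o))
E
```

```text
[ 0.4423544  -0.30633394  0.08106685] [0.72972219 0.09610391 0.03794522] [-0.004  0.004  0.002  0.    -0.002 -0.002]
[306 202  26  25 519] [318.81117534 213.90558767] [ 0.4421481  -0.30899808  0.0325    ]
((593.0524291992188, 65.41416931152344), (81.79662322998047, 100.16366577148438), 41.101722717285156) 6263.5 [ 0.58137479 -0.22190809  0.059     ]
```

View pics/w12.png

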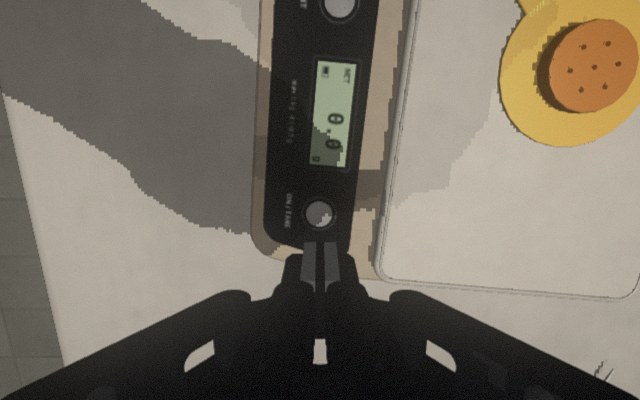

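View pics/s12.png

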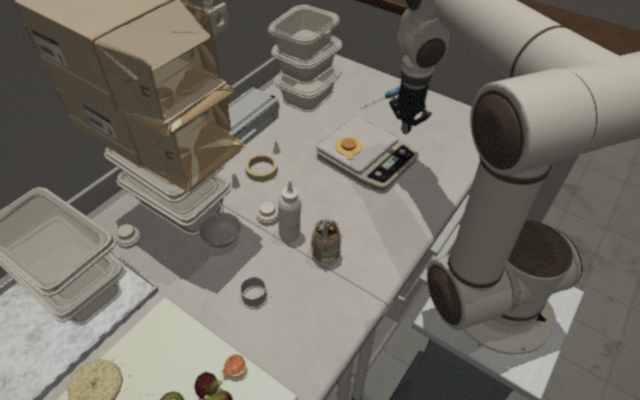

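apply_moves(
  deltas=[-1,0,-0.001,-0.015,0,-1,0,-0.001,-0.03,0,-1,0,-0.001,-0.045,0,-1,0,-0.001,-0.058,0,-1,0,-0.001,-0.066,0,-1,0,-0.001,-0.071,0,-1,0,-0.001,-0.073,0,-1,0,-0.001,-0.074,0],
)

```text
time: 18.83
position: [0.4424, -0.3077, 0.0071]
orientation: [0.0, 1.0, -0.001, 0.0]
wrist_force: [-0.4, 0.4, -0.1]
finger_gap: -0.0002
```

apply_moves(
  deltas=[-1,0,0,-0.0005,0,-1,0,0,-0.001,0,-1,0,0,-0.0015,0,-1,0,0,-0.002,0,-1,0,0,-0.0025,0,-1,0,0,-0.003,0,-1,0,0,-0.003,0,-1,0,0,-0.003,0],
)

```text
time: 19.5
position: [0.4424, -0.3078, 0.0043]
orientation: [0.0, 1.0, -0.001, 0.0]
wrist_force: [-0.1, 0.4, 2.9]
finger_gap: -0.0003
```

apply_moves(
  deltas=[-1,0,0,-0.0005,0,-1,0,0,-0.001,0,-1,0,0,-0.0015,0,-1,0,0,-0.0015,0,-1,0,0,-0.0015,0,-1,0,0,-0.0015,0,-1,0,0,-0.0015,0,-1,0,0,-0.0015,0],
)

```text
time: 20.17
position: [0.4425, -0.3078, 0.0036]
orientation: [0.0, 1.0, -0.001, 0.0]
wrist_force: [-2.6, 2.6, 10.6]
finger_gap: 0.0001
```

```bash
python3 - <<'E'
from h import *
o=env.observe();print(o['position'],o['wrist_force'],o['torque'])
im=env.camera("wrist");b=env.camera("side")
cv2.imwrite("pics/z13.png",np.hstack([cv2.resize(im[200:300,270:370],(400,400)),cv2.resize(b[130:190,360:420],(400,400))]))
# ring from initial images
for n,(x0,x1,y0,y1) in {"scene":(230,280,265,315),"side":(245,300,285,345)}.items():
    i=cv2.imread(f"pics/{n}0.png"); cv2.imwrite(f"pics/ring_{n}.png",cv2.resize(i[y0:y1,x0:x1],None,fx=8,fy=8,interpolation=cv2.INTER_CUBIC))
E
```

```text
[ 0.4424891  -0.30783022  0.00356804] [-2.57097728  2.59562254 10.60900215] [0.35322666 0.57188314 0.00070215]
```

View pics/z13.png

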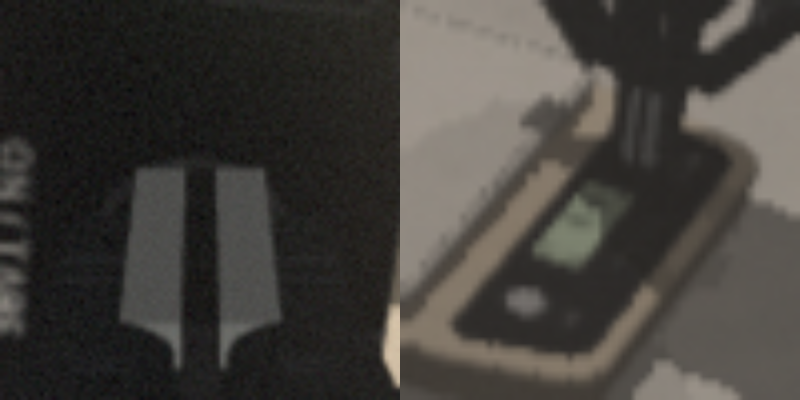

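View pics/ring_scene.png

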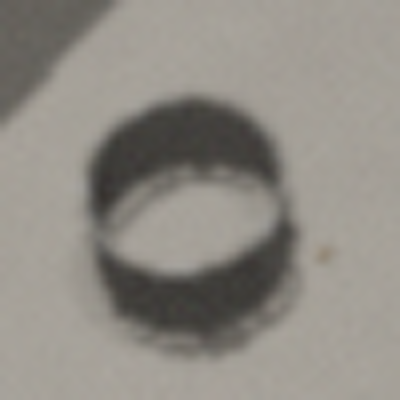

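View pics/ring_side.png

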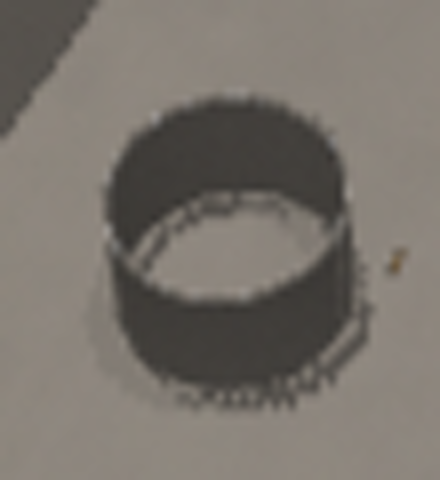

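apply_moves(
  deltas=[-1,0,0,0.004,0,-1,0,0,0.02,0,-1,0,0,0.05,0,-1,0,0.01,0.085,0,-1,0,0.03,0.12,0,-1,0,0.05,0.155,0,-1,0,0.07,0.19,0,-1,0,0.09,0.22,0],
)

```text
time: 20.93
position: [0.4419, -0.2168, 0.2246]
orientation: [0.0, 1.0, -0.001, 0.0]
wrist_force: [-0.3, -0.1, 0.2]
finger_gap: 0.0003
```

```bash
python3 - <<'E'
from h import *
o=env.observe();print(o['position'],o['wrist_force'],o['qpos'].round(3))
c=(253.75,288.4);d=(273.5,310)
print(tri(ray("scene",c),ray("side",d)),onz("scene",c,.04),onz("side",d,.04))
print("box",tri(ray("scene",(242,149)),ray("side",(243,141))))
print("bottle tip",tri(ray("scene",(290,183)),ray("side",(300,180))))
print("timer top",tri(ray("scene",(267,207)),ray("side",(269,221))))
E
```

```text
[ 0.44193662 -0.21678179  0.22460713] [-0.29293609 -0.06691924  0.20060652] [-0.456 -0.043  0.086  1.699 -0.     1.117]
(array([0.49157873, 0.32388636, 0.03608098]), [np.float64(0.00023937106321543928), np.float64(0.00023937106321558115)]) [0.48947005 0.32561474 0.04      ] [0.49020472 0.3261483  0.04      ]
box (array([0.61476634, 0.18358777, 0.31162758]), [np.float64(0.0011812396504060978), np.float64(0.0011812396504060289)])
bottle tip (array([0.52666715, 0.12895171, 0.21081682]), [np.float64(0.00018152563494693241), np.float64(0.00018152563494690726)])
timer top (array([0.61737365, 0.11993056, 0.05438357]), [np.float64(0.0006844933912063049), np.float64(0.0006844933912065349)])
```

apply_moves(
  deltas=[-1,0,0.03,0.02,0,-1,0,0.065,0.04,0,-1,0,0.1,0.05,0,-1,0,0.135,0.05,0,-1,0,0.17,0.05,0,-1,0,0.205,0.05,0,-1,0,0.24,0.05,0,-1,0,0.275,0.05,0],
)

```text
time: 21.6
position: [0.4418, 0.059, 0.2723]
orientation: [0.0, 1.0, -0.001, -0.0]
wrist_force: [1.0, 0.1, -0.5]
finger_gap: -0.0
```

apply_moves(
  deltas=[-1,0,0.035,0,0,-1,0,0.07,0,0,-1,0,0.105,0,0,-1,0.005,0.14,0,0,-1,0.015,0.175,0,0,1,0.025,0.21,0,0,1,0.04,0.24,-0.02,0,1,0.048,0.26,-0.05,0],
)

```text
time: 22.27
position: [0.4916, 0.3208, 0.2233]
orientation: [-0.001, 1.0, -0.0, 0.002]
wrist_force: [1.0, 0.5, -0.8]
finger_gap: 0.036
```

apply_moves(
  deltas=[1,0,0,-0.02,0,1,0,0,-0.04,0,1,0,0,-0.06,0,1,0,0,-0.08,0,1,0,0,-0.08,0,1,0,0,-0.08,0,1,0,0,-0.08,0,1,0,0,-0.08,0],
)

```text
time: 22.93
position: [0.4908, 0.3177, 0.1441]
orientation: [-0.001, 1.0, -0.001, 0.001]
wrist_force: [-0.4, 0.2, 0.2]
finger_gap: 0.0855
```

```bash
python3 - <<'E'
from h import *
o=env.observe();print(o['position'],o['wrist_force'],o['qpos'].round(3),o['finger_gap'])
im=env.camera("wrist");cv2.imwrite("pics/w14.png",im);cv2.imwrite("pics/s14.png",env.camera("side")); np.save("o14.npy",np.r_[o['position'],o['orientation']])
E
```

```text
[0.49080153 0.3176523  0.14414709] [-0.42916332  0.1539554   0.211403  ] [0.574 0.154 0.135 1.55  0.    2.147] 0.08545984919341285
```

View pics/w14.png

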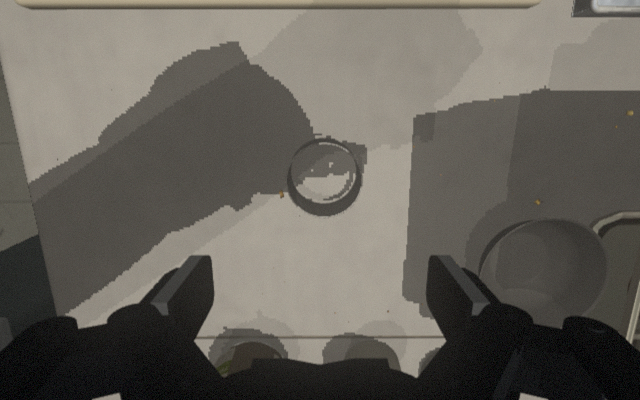

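View pics/s14.png

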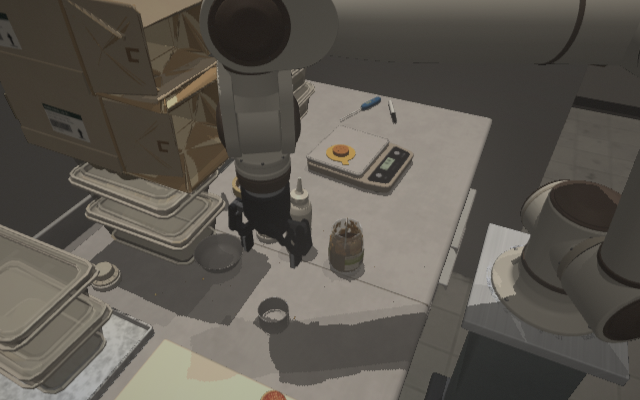

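```bash
python3 - <<'E'
from h import *
a=np.load("o14.npy");o=dict(position=a[:3],orientation=a[3:])
im=cv2.imread("pics/w14.png");cv2.imwrite("pics/z14.png",cv2.resize(im[125:230,275:380],None,fx=6,fy=6,interpolation=cv2.INTER_CUBIC))
for uv in [(324.5,176),(288,176),(362,176)]: print(onz("wrist",uv,.04,o))
E
```

```text
[0.49512795 0.32860912 0.04      ]
[0.46655937 0.32867217 0.04      ]
[0.52448954 0.32854433 0.04      ]
```

View pics/z14.png

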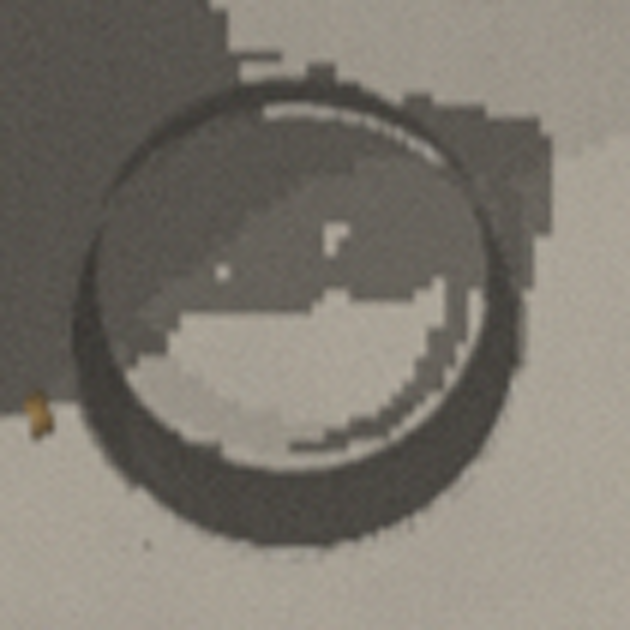

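apply_moves(
  deltas=[1,0.003,0.0075,-0.02,0,1,0.003,0.0075,-0.04,0,1,0.003,0.0075,-0.06,0,1,0.003,0.0075,-0.08,0,1,0.003,0.0075,-0.09,0,1,0.003,0.0075,-0.09,0,1,0.003,0.0075,-0.09,0,1,0.003,0.0075,-0.09,0],
)

```text
time: 23.7
position: [0.4939, 0.3253, 0.0541]
orientation: [-0.001, 1.0, -0.001, 0.001]
wrist_force: [0.5, -0.6, 0.6]
finger_gap: 0.0853
```

```bash
python3 - <<'E'
from h import *
o=env.observe();print(o['position'],o['wrist_force'],o['finger_gap'])
im=env.camera("wrist");s=env.camera("side");cv2.imwrite("pics/w15.png",im); np.save("o15.npy",np.r_[o['position'],o['orientation']])
cv2.imwrite("pics/s15.png",cv2.resize(s[180:360,180:400],None,fx=3,fy=3,interpolation=cv2.INTER_CUBIC))
E
```

```text
[0.49393212 0.32527224 0.05414749] [ 0.46699937 -0.56178338  0.60623123] 0.08534358133441365
```

View pics/w15.png

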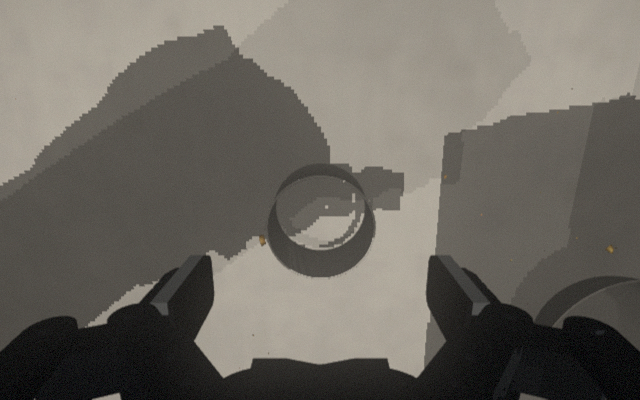

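View pics/s15.png

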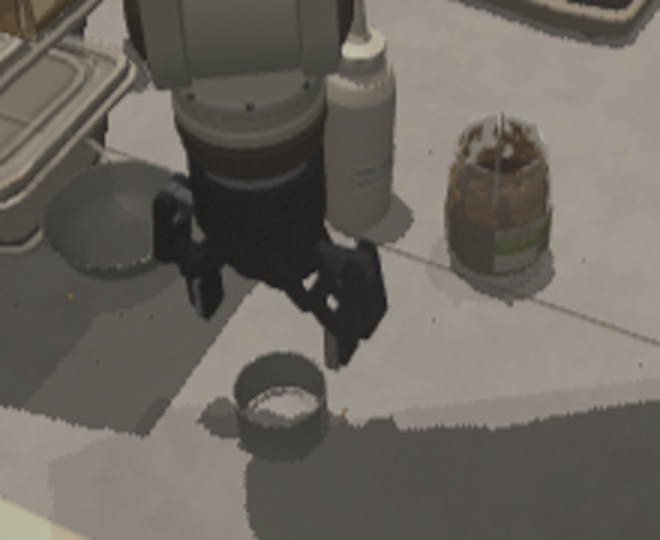

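```bash
python3 - <<'E'
from h import *
a=np.load("o15.npy");o=dict(position=a[:3],orientation=a[3:])
for r in (222,225,228): print(r,onz("wrist",(321.5,r),.04,o))
print([onz("wrist",(u,225),.04,o)[0] for u in (268,375)])
print("bowl",onz("side",(217,252),.03),onz("side",(245,252),.04),onz("scene",(220,230),.03))
im=cv2.imread("pics/w15.png");cv2.imwrite("pics/z15.png",cv2.resize(im[150:290,255:390],None,fx=5,fy=5,interpolation=cv2.INTER_CUBIC))
E
```

```text
222 [0.49530834 0.32888685 0.04      ]
225 [0.49530745 0.32715779 0.04      ]
228 [0.49530657 0.32542063 0.04      ]
[np.float64(0.4660677386858106), np.float64(0.5245621693527308)]
bowl [0.68611599 0.23671537 0.03      ] [0.6232266  0.21761786 0.04      ] [0.68178539 0.23897664 0.03      ]
```

View pics/z15.png

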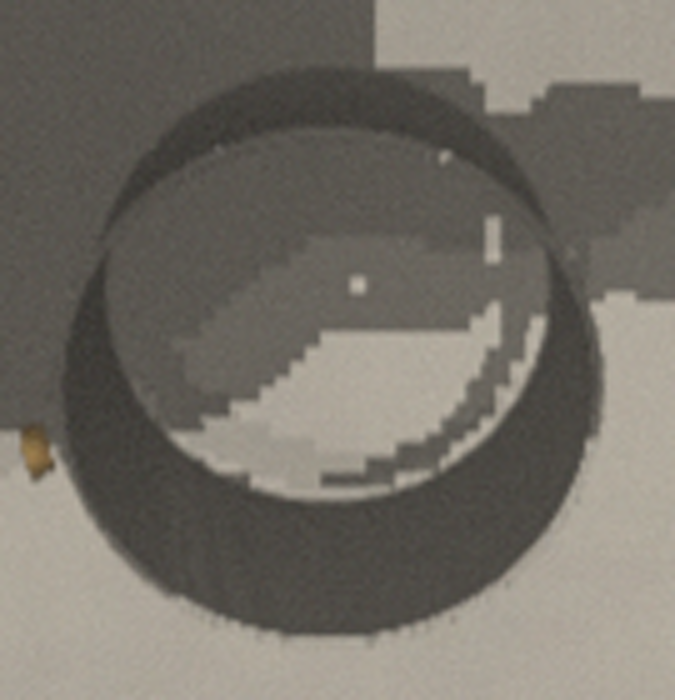

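apply_moves(
  deltas=[1,0.001,0.001,-0.015,0,1,0.001,0.001,-0.03,0,1,0.001,0.001,-0.042,0,1,0.001,0.001,-0.052,0,1,0.001,0.001,-0.06,0,1,0.001,0.001,-0.062,0,1,0.001,0.001,-0.062,0,1,0.001,0.001,-0.062,0],
)

```text
time: 24.47
position: [0.4945, 0.326, -0.009]
orientation: [-0.0, 1.0, -0.001, 0.0]
wrist_force: [0.1, -0.1, 1.4]
finger_gap: 0.0856
```

```bash
python3 - <<'E'
from h import *
o=env.observe();print(o['position'],o['wrist_force'],o['finger_gap'])
im=env.camera("wrist");s=env.camera("side");cv2.imwrite("pics/w16.png",im)
cv2.imwrite("pics/s16.png",cv2.resize(s[220:350,200:360],None,fx=5,fy=5,interpolation=cv2.INTER_CUBIC)[:600])
E
```

```text
[ 0.49447522  0.32597663 -0.00900052] [ 0.0762031  -0.10660351  1.35154009] 0.08558049565510138
```

View pics/w16.png

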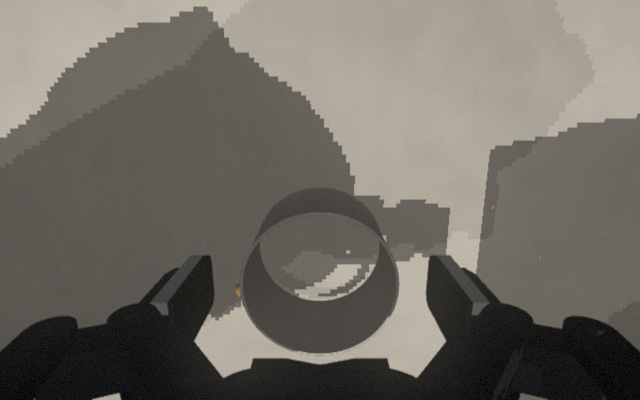

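View pics/s16.png

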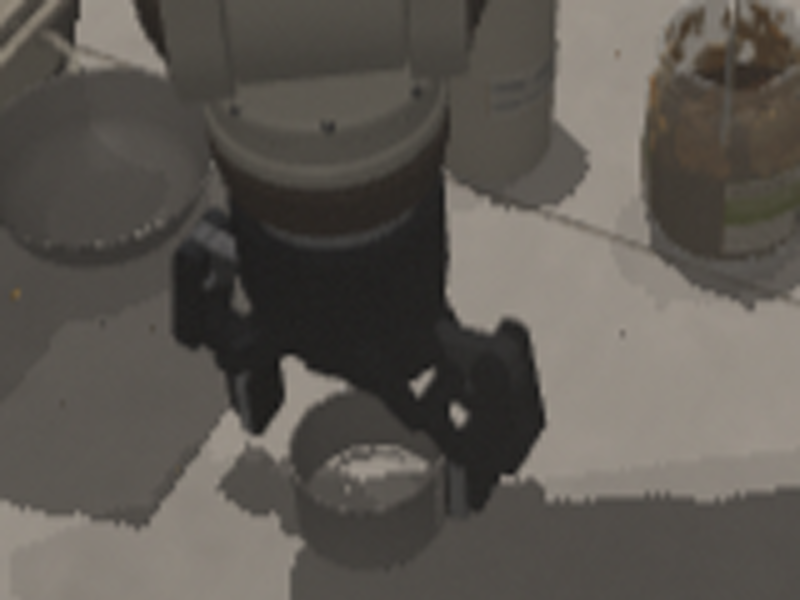

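apply_moves(
  deltas=[1,0.0005,0,-0.003,0,1,0.0005,0,-0.006,0,1,0.0005,0,-0.009,0,1,0.0005,0,-0.012,0,1,0.0005,0,-0.014,0,1,0.0005,0,-0.014,0,1,0.0005,0,-0.014,0,1,0.0005,0,-0.014,0],
)

```text
time: 25.23
position: [0.4948, 0.3259, -0.0234]
orientation: [-0.0, 1.0, -0.001, 0.0]
wrist_force: [-0.4, -0.2, 0.7]
finger_gap: 0.0853
```

```bash
python3 - <<'E'
from h import *
o=env.observe();print(o['position'],o['wrist_force'],o['finger_gap'])
im=env.camera("wrist");s=env.camera("side");cv2.imwrite("pics/w17.png",im)
cv2.imwrite("pics/s17.png",cv2.resize(s[220:340,200:360],None,fx=5,fy=5,interpolation=cv2.INTER_CUBIC)[:600])
E
```

```text
[ 0.49477303  0.32589517 -0.02342749] [-0.40104998 -0.20077923  0.66939815] 0.08529234824501858
```

View pics/w17.png

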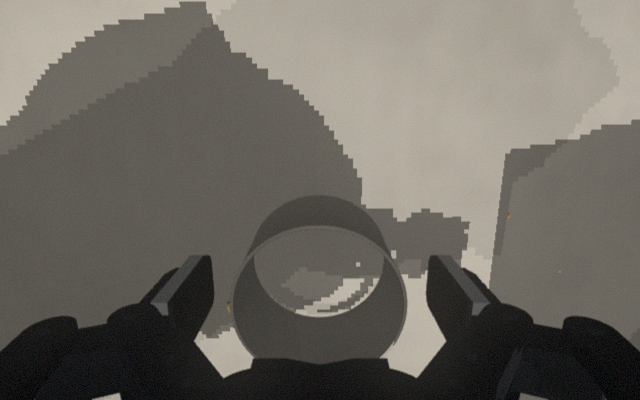

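View pics/s17.png

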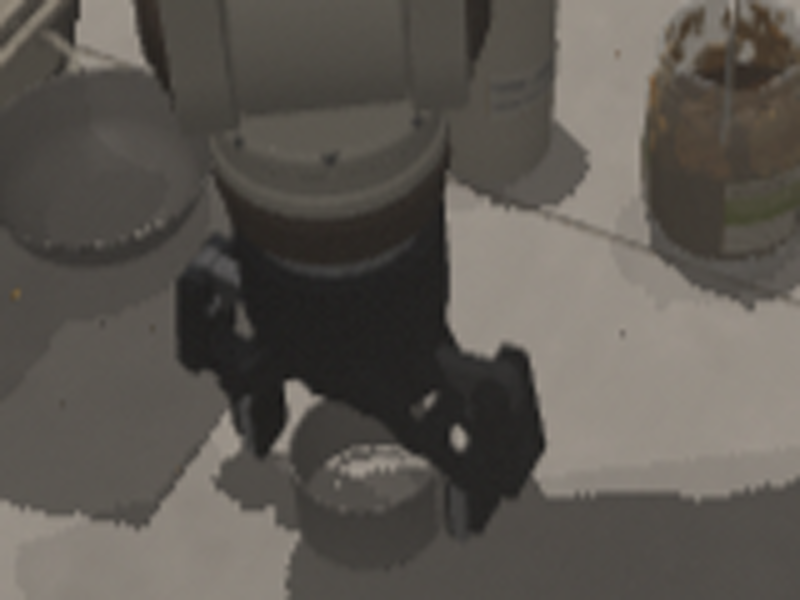

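apply_moves(
  deltas=[-1,0,0,0,0,-1,0,0,0,0,-1,0,0,0,0,-1,0,0,0,0,-1,0,0,0,0,-1,0,0,0,0,-1,0,0,0,0,-1,0,0,0,0],
  grip_force=40,
)

```text
time: 26.0
position: [0.495, 0.326, -0.023]
orientation: [-0.0, 1.0, -0.001, 0.0]
wrist_force: [-0.4, -0.4, 6.1]
finger_gap: 0.0587
```

```bash
python3 - <<'E'
from h import *
o=env.observe();print(o['position'],o['wrist_force'],o['finger_gap'])
im=env.camera("wrist");s=env.camera("side");cv2.imwrite("pics/w18.png",im)
cv2.imwrite("pics/s18.png",cv2.resize(s[220:340,200:360],None,fx=5,fy=5,interpolation=cv2.INTER_CUBIC)[:600])
E
```

```text
[ 0.49503076  0.32600965 -0.02304824] [-0.44359023 -0.43435006  6.1256873 ] 0.05872636028147088
```

View pics/w18.png

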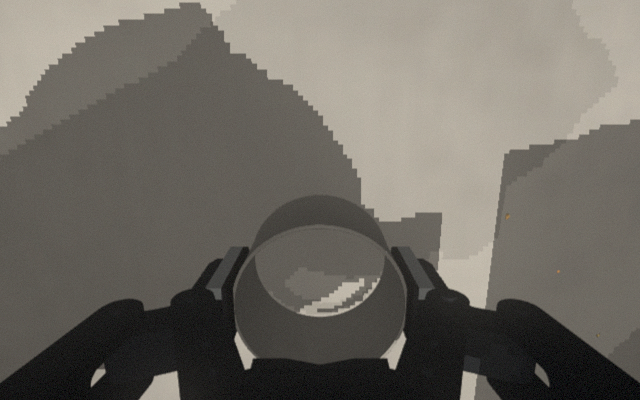

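View pics/s18.png

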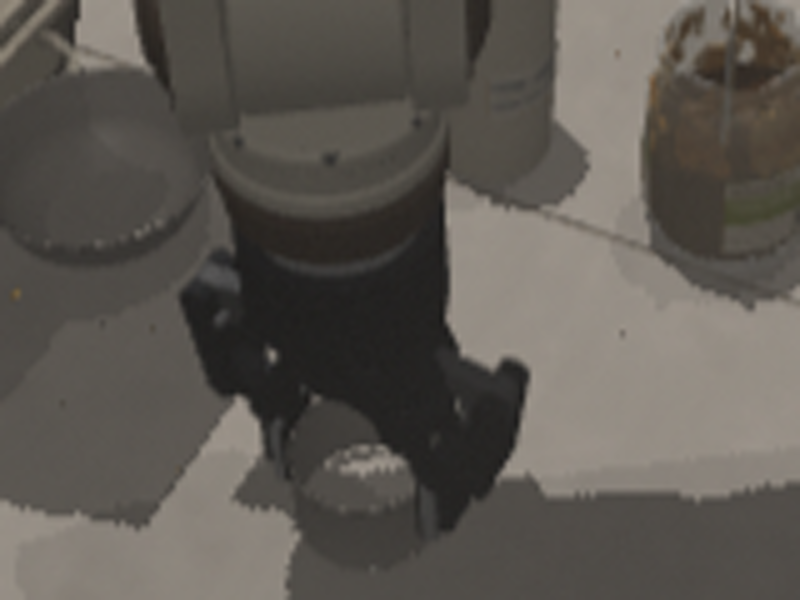

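apply_moves(
  deltas=[-1,0,0,0.003,0,-1,0,0,0.01,0,-1,0,0,0.02,0,-1,0,0,0.035,0,-1,0,0,0.05,0,-1,0,0,0.065,0,-1,0,0,0.075,0,-1,0,0,0.08,0],
)

```text
time: 26.77
position: [0.4954, 0.3263, 0.0587]
orientation: [-0.001, 1.0, -0.001, 0.001]
wrist_force: [-0.6, -1.0, 0.5]
finger_gap: 0.0586
```

```bash
python3 - <<'E'
from h import *
o=env.observe();print(o['position'],o['wrist_force'],o['finger_gap'])
im=env.camera("wrist");s=env.camera("side");cv2.imwrite("pics/w19.png",im)
cv2.imwrite("pics/s19.png",cv2.resize(s[180:340,200:360],None,fx=3.7,fy=3.7,interpolation=cv2.INTER_CUBIC)[:600])
E
```

```text
[0.49541995 0.32627745 0.05873055] [-0.60689242 -0.95865527  0.4827328 ] 0.05858656238467221
```

View pics/w19.png

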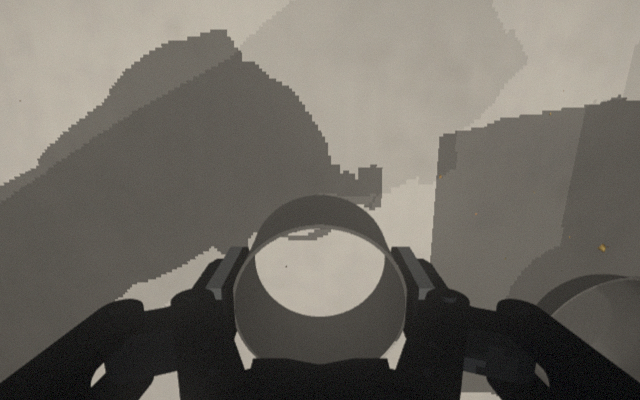

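View pics/s19.png

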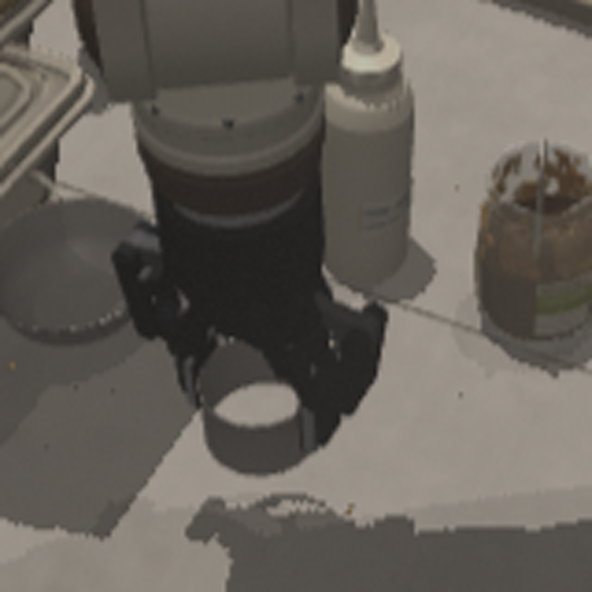

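apply_moves(
  deltas=[-1,-0.002,0,0.015,0,-1,-0.008,0,0.045,0,-1,-0.015,0,0.08,0,-1,-0.022,0,0.115,0,-1,-0.03,-0.005,0.15,0,-1,-0.038,-0.015,0.18,0,-1,-0.044,-0.03,0.2,0,-1,-0.048,-0.05,0.205,0],
)

```text
time: 27.53
position: [0.4467, 0.2764, 0.2644]
orientation: [-0.001, 1.0, -0.0, 0.001]
wrist_force: [0.5, 0.7, 0.1]
finger_gap: 0.0586
```

apply_moves(
  deltas=[-1,0,-0.025,0,0,-1,0,-0.055,0,0,-1,0,-0.085,0,0,-1,0,-0.115,0,0,-1,0,-0.145,0,0,-1,0,-0.175,0,0,-1,0,-0.205,0,0,-1,0,-0.235,0,0],
)

```text
time: 28.2
position: [0.4463, 0.0395, 0.2606]
orientation: [0.0, 1.0, -0.001, -0.001]
wrist_force: [0.7, 0.5, -0.5]
finger_gap: 0.0587
```

apply_moves(
  deltas=[-1,0.005,-0.03,0,0,-1,0.02,-0.06,0,0,-1,0.04,-0.09,0,0,-1,0.06,-0.12,0,0,-1,0.08,-0.15,0,0,-1,0.1,-0.18,0,0,-1,0.115,-0.21,0,0,-1,0.125,-0.235,0,0],
)

```text
time: 28.87
position: [0.5726, -0.1963, 0.2594]
orientation: [-0.0, 1.0, -0.001, -0.001]
wrist_force: [0.8, 0.5, -0.2]
finger_gap: 0.0585
```

```bash
python3 - <<'E'
from h import *
o=env.observe();print(o['position'],o['wrist_force'],o['finger_gap'],o['qpos'].round(3))
im=env.camera("wrist");s=env.camera("side");cv2.imwrite("pics/w20.png",im);cv2.imwrite("pics/s20.png",s)
E
```

```text
[ 0.57258633 -0.1963015   0.25944629] [ 0.80039209  0.5188379  -0.21254664] 0.05848318521090927 [-0.33   0.262  0.488  1.799 -0.     1.243]
```

View pics/w20.png

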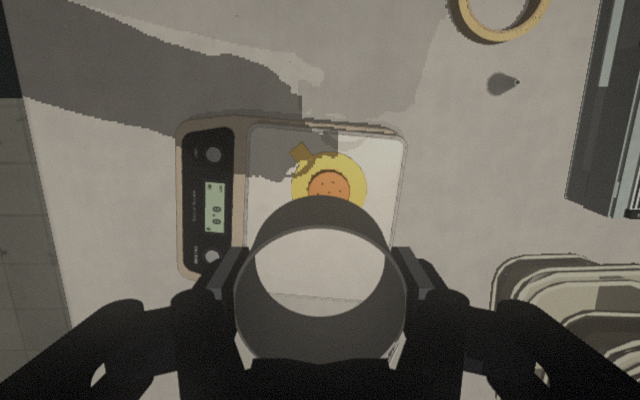

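View pics/s20.png

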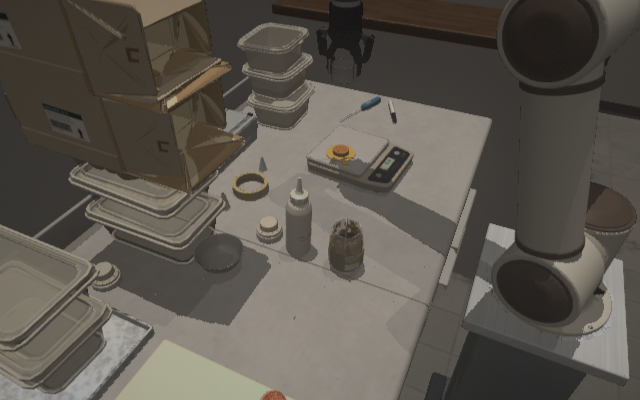

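```bash
python3 - <<'E'
from h import *
H=np.linalg.inv(np.array(env.camera_info("wrist")["hand_eye"]));c,f=info("wrist")
def pr(p):
    q=H@np.array([*p,1]); return np.array([q[0]/q[2]*f+c["cx"],q[1]/q[2]*f+c["cy"]]).round(1)
for dz in (-.003,0,.003):
  for y in (-.002,0,.002):
    print(dz,y,"topback",pr((0,y-.0305,-.0632+dz)),"topback inner",pr((0,y-.0295,-.0632+dz)),"botback",pr((0,y-.0305,-.0232+dz)),"botfront",pr((0,y+.0295,-.0232+dz)),"L",pr((-.0305,y,-.0632+dz)),"R",pr((.0305,y,-.0632+dz)))
i=cv2.imread("pics/w20.png");cv2.imwrite("pics/z20.png",cv2.resize(i[180:330,225:415],None,fx=4,fy=4,interpolation=cv2.INTER_CUBIC))
E
```

```text
-0.003 -0.002 topback [318.5 217.5] topback inner [318.5 220.6] botback [318.8 187.5] botfront [318.9 314.6] L [226.1 305.5] R [411.1 305.5]
-0.003 0 topback [318.5 223.7] topback inner [318.5 226.7] botback [318.8 192.1] botfront [318.9 318.4] L [226.6 310.8] R [410.7 310.8]
-0.003 0.002 topback [318.5 229.8] topback inner [318.5 232.8] botback [318.8 196.8] botfront [318.9 322.2] L [227.  316.1] R [410.2 316.1]
0 -0.002 topback [318.6 214.5] topback inner [318.6 217.6] botback [318.9 185.8] botfront [318.9 310.9] L [228.4 300.6] R [408.9 300.6]
0 0 topback [318.6 220.6] topback inner [318.6 223.5] botback [318.9 190.4] botfront [318.9 314.7] L [228.8 305.8] R [408.5 305.9]
0 0.002 topback [318.6 226.5] topback inner [318.6 229.5] botback [318.9 195. ] botfront [318.9 318.4] L [229.2 311. ] R [408.1 311.1]
0.003 -0.002 topback [318.6 211.7] topback inner [318.6 214.7] botback [318.9 184.3] botfront [318.9 307.4] L [230.5 295.9] R [406.8 296. ]
0.003 0 topback [318.6 217.6] topback inner [318.6 220.5] botback [318.9 188.8] botfront [318.9 311.1] L [230.9 301.1] R [406.4 301.1]
0.003 0.002 topback [318.6 223.4] topback inner [318.6 226.3] botback [318.9 193.3] botfront [318.9 314.8] L [231.3 306.2] R [406.  306.2]
```

View pics/z20.png

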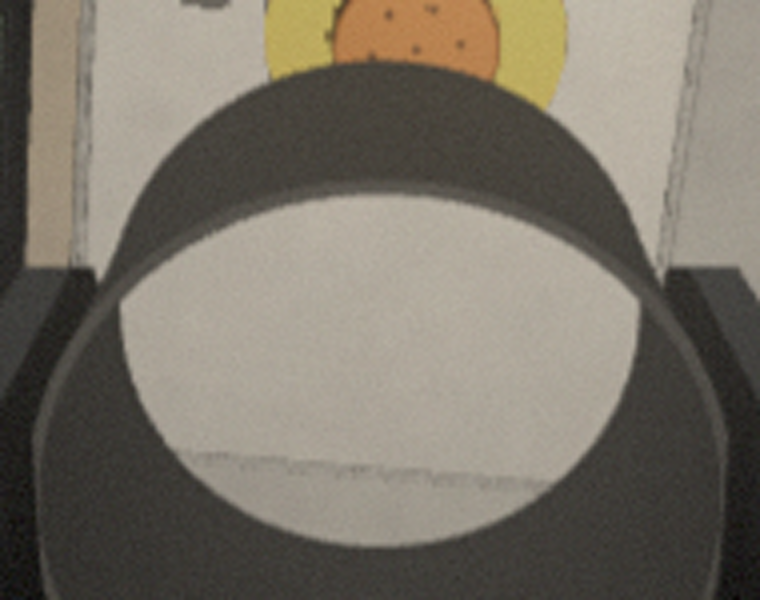

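apply_moves(
  deltas=[-1,0.002,-0.005,-0.015,0,-1,0.004,-0.012,-0.04,0,-1,0.008,-0.02,-0.07,0,-1,0.009,-0.024,-0.1,0,-1,0.009,-0.026,-0.125,0,-1,0.009,-0.026,-0.14,0,-1,0.009,-0.026,-0.15,0,-1,0.009,-0.026,-0.15,0],
)

```text
time: 29.63
position: [0.5795, -0.2193, 0.1087]
orientation: [-0.001, 1.0, -0.001, -0.002]
wrist_force: [-0.6, 0.0, -0.4]
finger_gap: 0.0587
```

```bash
python3 - <<'E'
from h import *
env.camera("scene"); o=env.observe();print(o['position'],o['wrist_force'],o['finger_gap'],o['joint_velocities'].round(3))
im=env.camera("wrist");s=env.camera("side");a=env.camera("scene");cv2.imwrite("pics/w21.png",im)
f=lambda i,x,y,w,h,k:cv2.resize(i[y:y+h,x:x+w],None,fx=k,fy=k,interpolation=cv2.INTER_CUBIC)
cv2.imwrite("pics/s21.png",np.hstack([f(a,300,80,95,100,4.2),f(s,295,80,95,100,4.2)]))
# biscuit height from wrist views
p1=dict(position=np.array([.4506,-.18806,.1034]),orientation=np.array([0,1,-.001,0])); p2=dict(position=np.array([.44235,-.30633,.08107]),orientation=np.array([0,1,-.001,0]))
print("bisc wrist tri",tri(ray("wrist",(519.8,260.1),p1),ray("wrist",(593.05,65.4),p2)))
E
```

```text
[ 0.58016642 -0.21953759  0.11068465] [-0.36168342 -0.95365142 -0.0340695 ] 0.05870294742565867 [-0.    -0.015  0.048  0.015 -0.001 -0.001]
bisc wrist tri (array([ 0.58244685, -0.22186299,  0.05770875]), [np.float64(9.24413135607559e-05), np.float64(9.244131356075427e-05)])
```

View pics/w21.png

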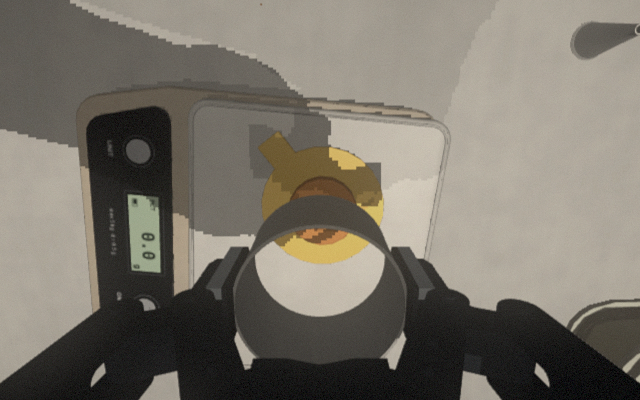

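View pics/s21.png

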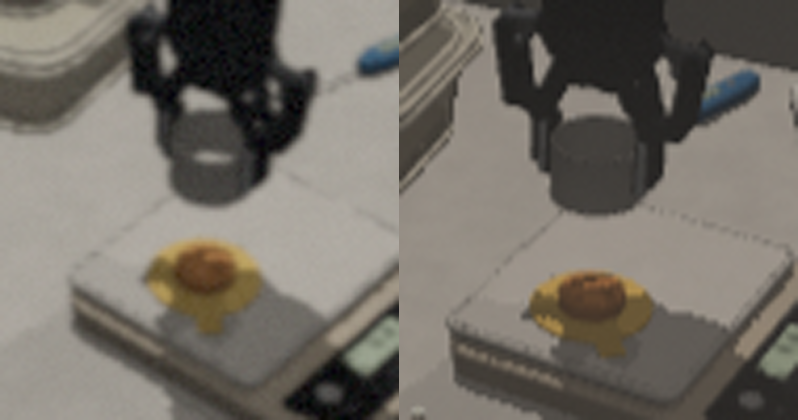

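apply_moves(
  deltas=[-1,0.001,-0.0015,-0.005,0,-1,0.001,-0.0015,-0.012,0,-1,0.001,-0.0015,-0.02,0,-1,0.001,-0.0015,-0.028,0,-1,0.001,-0.0015,-0.035,0,-1,0.001,-0.0015,-0.04,0,-1,0.001,-0.0015,-0.04,0,-1,0.001,-0.0015,-0.04,0],
)

```text
time: 30.5
position: [0.5815, -0.2216, 0.0711]
orientation: [-0.0, 1.0, -0.001, -0.0]
wrist_force: [1.8, -0.7, 0.7]
finger_gap: 0.0586
```

```bash
python3 - <<'E'
from h import *
o=env.observe();print(o['position'],o['wrist_force'],o['finger_gap'],o['joint_velocities'].round(3))
im=env.camera("wrist");s=env.camera("side");a=env.camera("scene");cv2.imwrite("pics/w22.png",im)
f=lambda i,x,y,w,h,k:cv2.resize(i[y:y+h,x:x+w],None,fx=k,fy=k,interpolation=cv2.INTER_CUBIC)
cv2.imwrite("pics/a22.png",f(a,310,95,80,70,8));cv2.imwrite("pics/s22.png",f(s,305,95,80,75,8));cv2.imwrite("pics/z22.png",f(im,220,150,200,180,3.3))
E
```

```text
[ 0.58150458 -0.22159166  0.07108303] [ 1.80561725 -0.71363368  0.66350122] 0.058577678606309566 [-0.001 -0.005  0.016  0.004  0.    -0.   ]
```

View pics/a22.png

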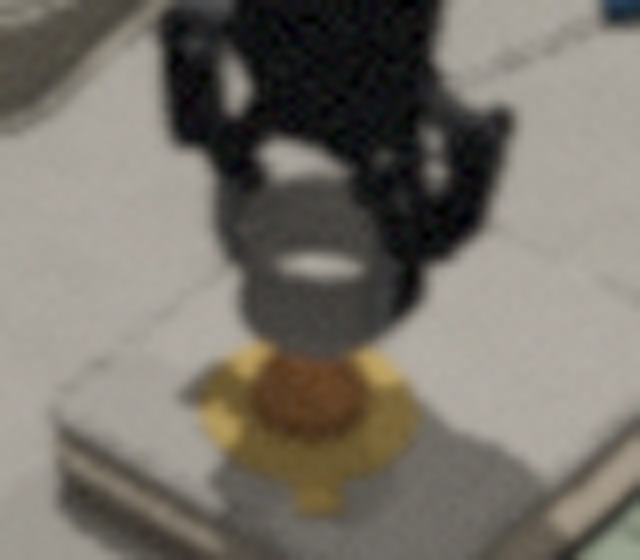

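View pics/s22.png

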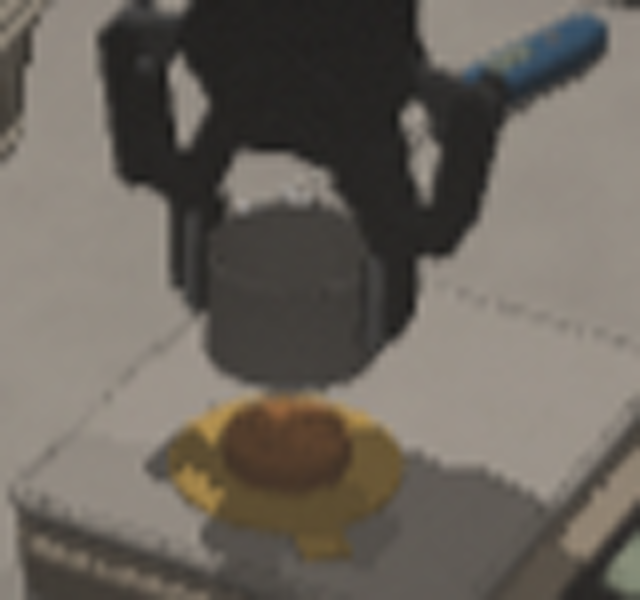

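View pics/z22.png

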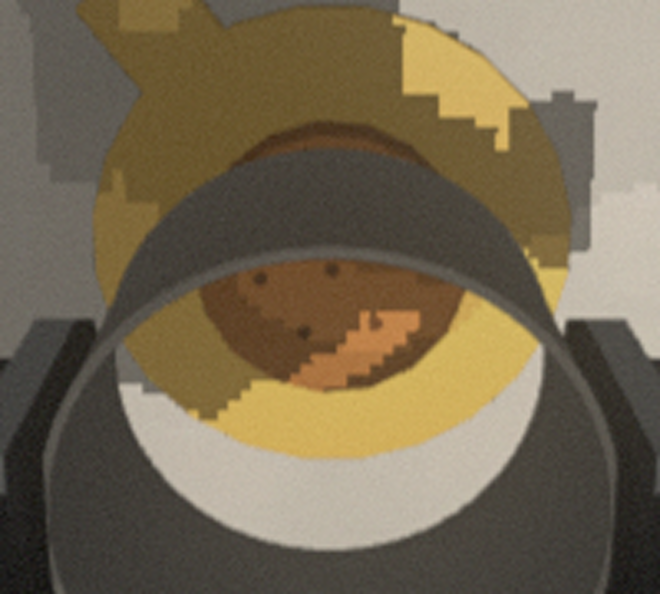

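```bash
python3 - <<'E'
from h import *
o=env.observe();print(o['position'])
w=lambda u,v:(220+u/3.3,150+v/3.3)
zb=o['position'][2]+.0228
def cen(a,b,z): 
    A=onz("wrist",w(*a),z,o);B=onz("wrist",w(*b),z,o); return A.round(4),B.round(4),((A+B)/2).round(4),np.linalg.norm(A-B).round(4)
for zz in (zb-.002,zb,zb+.002):
  print("ringbot back/front",cen((331,148),(331,550),zz),"width",cen((118,360),(545,360),zz)[2:])
for zz in (zb+.038,zb+.04,zb+.042): print("ringtop L/R",cen((47,450),(614,450),zz)[2:],"back",onz("wrist",w(331,246),zz,o))
print("card",cen((332,5),(332,458),.047),cen((93,231),(571,231),.047)[2:])
print("bisc y front",onz("wrist",w(333,388),.059,o), "LR",cen((200,295),(467,295),.059)[2:])
E
```

```text
[ 0.58200405 -0.22175806  0.07201309]
ringbot back/front (array([ 0.5827, -0.1938,  0.0928]), array([ 0.5826, -0.2539,  0.0928]), array([ 0.5826, -0.2239,  0.0928]), np.float64(0.0601)) width (array([ 0.5827, -0.224 ,  0.0928]), np.float64(0.0589))
ringbot back/front (array([ 0.5827, -0.1933,  0.0948]), array([ 0.5826, -0.2526,  0.0948]), array([ 0.5826, -0.2229,  0.0948]), np.float64(0.0593)) width (array([ 0.5827, -0.2231,  0.0948]), np.float64(0.0582))
ringbot back/front (array([ 0.5827, -0.1928,  0.0968]), array([ 0.5826, -0.2513,  0.0968]), array([ 0.5826, -0.222 ,  0.0968]), np.float64(0.0585)) width (array([ 0.5827, -0.2222,  0.0968]), np.float64(0.0574))
ringtop L/R (array([ 0.5825, -0.2157,  0.1328]), np.float64(0.0587)) back [ 0.58256821 -0.1934148   0.13281309]
ringtop L/R (array([ 0.5825, -0.2146,  0.1348]), np.float64(0.0576)) back [ 0.58256439 -0.19271533  0.13481309]
ringtop L/R (array([ 0.5825, -0.2135,  0.1368]), np.float64(0.0565)) back [ 0.58256056 -0.19201585  0.13681309]
card (array([ 0.583 , -0.1812,  0.047 ]), array([ 0.5829, -0.2648,  0.047 ]), array([ 0.5829, -0.223 ,  0.047 ]), np.float64(0.0836)) (array([ 0.5829, -0.2207,  0.047 ]), np.float64(0.0835))
bisc y front [ 0.5830161  -0.24479096  0.059     ] LR (array([ 0.5831, -0.2279,  0.059 ]), np.float64(0.0445))
```

apply_moves(
  deltas=[-1,0,0.001,-0.003,0,-1,0,0.001,-0.006,0,-1,0,0.001,-0.01,0,-1,0,0.001,-0.014,0,-1,0,0.001,-0.017,0,-1,0,0.001,-0.019,0,-1,0,0.001,-0.02,0,-1,0,0.001,-0.02,0],
)

```text
time: 31.32
position: [0.5816, -0.2206, 0.0512]
orientation: [-0.0, 1.0, -0.001, -0.0]
wrist_force: [-0.5, -0.3, -1.1]
finger_gap: 0.0587
```

apply_moves(
  deltas=[-1,0,0,0,0,-1,0,0,0,0,-1,0,0,0,0,-1,0,0,0,0,-1,0,0,0,0,-1,0,0,0,0,-1,0,0,0,0,-1,0,0,0,0],
)

```text
time: 31.98
position: [0.5817, -0.2207, 0.0515]
orientation: [0.0, 1.0, -0.001, -0.0]
wrist_force: [-0.2, 0.3, -1.2]
finger_gap: 0.0586
```

```bash
python3 - <<'E'
from h import *
P=[]
for k in range(3):
    P.append(env.observe()['position']); im=env.camera("wrist") if k<1 else env.camera("side") if k<2 else env.camera("scene")
    if k==0: w=im
    if k==1: s=im
    if k==2: a=im
P.append(env.observe()['position']);print(np.round(P,5),env.observe()['wrist_force'],env.observe()['finger_gap'])
f=lambda i,x,y,w,h,k:cv2.resize(i[y:y+h,x:x+w],None,fx=k,fy=k,interpolation=cv2.INTER_CUBIC)
cv2.imwrite("pics/a23.png",f(a,310,95,80,70,8));cv2.imwrite("pics/s23.png",f(s,305,95,80,75,8));cv2.imwrite("pics/z23.png",f(w,220,150,200,180,3.3))
E
```

```text
[[ 0.58175 -0.22067  0.05148]
 [ 0.58177 -0.22066  0.05151]
 [ 0.58175 -0.22067  0.0515 ]
 [ 0.58174 -0.22065  0.05149]] [-0.55449704  0.476003   -0.76249195] 0.058665583150154126
```

View pics/s23.png

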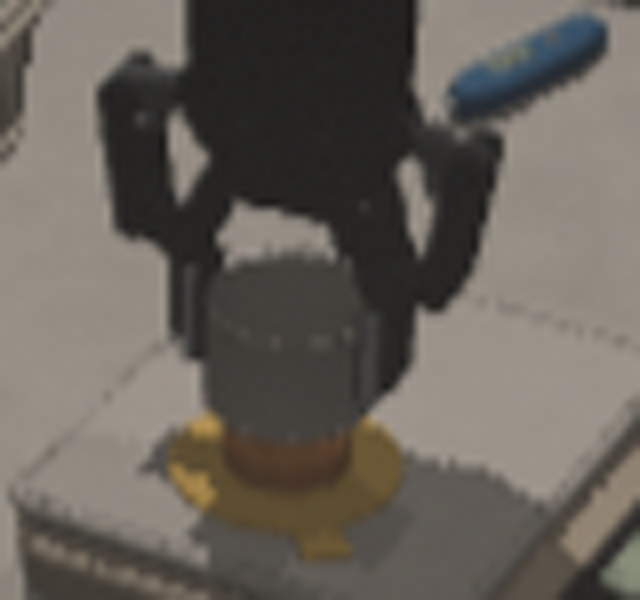

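View pics/z23.png

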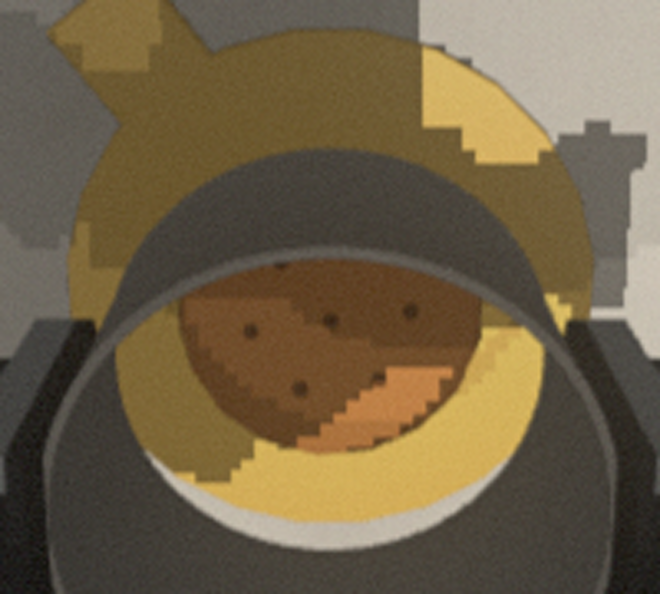

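View pics/a23.png

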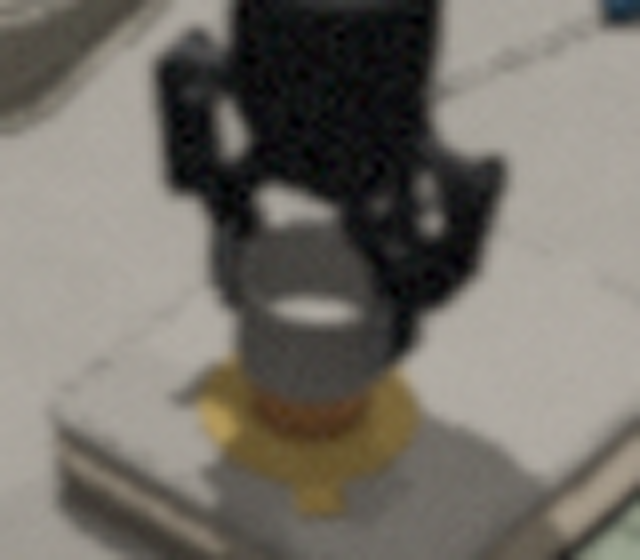

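```bash
python3 - <<'E'
from h import *
C=np.array([.582,-.222])
def zat(n,uv,r):
    p,d=ray(n,uv); h=d[:2]/np.linalg.norm(d[:2]); q=C-h*r  # toward camera
    s=((q-p[:2])@h)/(d[:2]@h); X=p+s*d; return X.round(4),((X[:2]-q)@np.array([-h[1],h[0]])).round(4)
for n,x0,y0,rb,bb,cx in (("side",305,95,437,490,287),("scene",310,95,405,438,312)):
    print(n,"ring",zat(n,(x0+cx/8,y0+rb/8),.0305),"biscfoot",zat(n,(x0+cx/8,y0+bb/8),.023))
o=env.observe()
w=lambda u,v:(220+u/3.3,150+v/3.3)
def cen(a,b,z): 
    A=onz("wrist",w(*a),z,o);B=onz("wrist",w(*b),z,o); return ((A+B)/2).round(4),np.linalg.norm(A-B).round(4)
for zb in (.0725,.0745): print("ring",cen((331,148),(331,549),zb),cen((117,360),(545,360),zb))
print("card",cen((331,28),(331,522),.047),cen((68,270),(594,270),.047))
print("bisc",onz("wrist",w(331,452),.059,o)+[0,.023,0],cen((179,315),(482,315),.059))
E
```

```text
side ring (array([ 0.5678, -0.1948,  0.076 ]), np.float64(-0.0032)) biscfoot (array([ 0.5699, -0.2021,  0.0488]), np.float64(-0.004))
scene ring (array([ 0.5645, -0.1969,  0.0731]), np.float64(-0.0025)) biscfoot (array([ 0.5674, -0.2039,  0.0501]), np.float64(-0.0035))
ring (array([ 0.5824, -0.2226,  0.0725]), np.float64(0.0598)) (array([ 0.5824, -0.2228,  0.0725]), np.float64(0.059))
ring (array([ 0.5824, -0.2217,  0.0745]), np.float64(0.059)) (array([ 0.5824, -0.2219,  0.0745]), np.float64(0.0582))
card (array([ 0.5824, -0.2224,  0.047 ]), np.float64(0.0834)) (array([ 0.5824, -0.2191,  0.047 ]), np.float64(0.083))
bisc [ 0.58236373 -0.22141044  0.059     ] (array([ 0.5823, -0.2218,  0.059 ]), np.float64(0.045))
```

apply_moves(
  deltas=[-1,0,0,-0.001,0,-1,0,0,-0.002,0,-1,0,0,-0.003,0,-1,0,0,-0.004,0,-1,0,0,-0.005,0,-1,0,0,-0.0055,0,-1,0,0,-0.0055,0,-1,0,0,-0.0055,0],
)

```text
time: 32.8
position: [0.5817, -0.2207, 0.0459]
orientation: [0.0, 1.0, -0.001, -0.0]
wrist_force: [0.2, 0.1, -0.2]
finger_gap: 0.0582
```

apply_moves(
  deltas=[-1,0,0,0,0,-1,0,0,0,0,-1,0,0,0,0,-1,0,0,0,0,-1,0,0,0,0,-1,0,0,0,0,-1,0,0,0,0,-1,0,0,0,0],
)

```text
time: 33.47
position: [0.5817, -0.2206, 0.046]
orientation: [-0.0, 1.0, -0.001, -0.0]
wrist_force: [0.7, -0.5, -0.3]
finger_gap: 0.0589
```

```bash
python3 - <<'E'
from h import *
w=env.camera("wrist");s=env.camera("side");a=env.camera("scene");o=env.observe()
print({k:np.round(o[k],4) for k in("time","position","orientation","wrist_force","finger_gap","joint_velocities")})
f=lambda i,x,y,w,h,k:cv2.resize(i[y:y+h,x:x+w],None,fx=k,fy=k,interpolation=cv2.INTER_CUBIC)
cv2.imwrite("pics/s24.png",s);cv2.imwrite("pics/z24.png",np.hstack([f(s,305,95,80,75,5),f(w,220,150,200,180,2.0833)[:375,:400]]))
E
```

```text
{'time': np.float64(33.6167), 'position': array([ 0.5818, -0.2207,  0.046 ]), 'orientation': array([ 0.   ,  1.   , -0.001,  0.   ]), 'wrist_force': array([ 1.4866,  0.5589, -0.5882]), 'finger_gap': np.float64(0.0585), 'joint_velocities': array([ 0.001 ,  0.0005,  0.0031,  0.0008, -0.0006,  0.0005])}
```

View pics/z24.png

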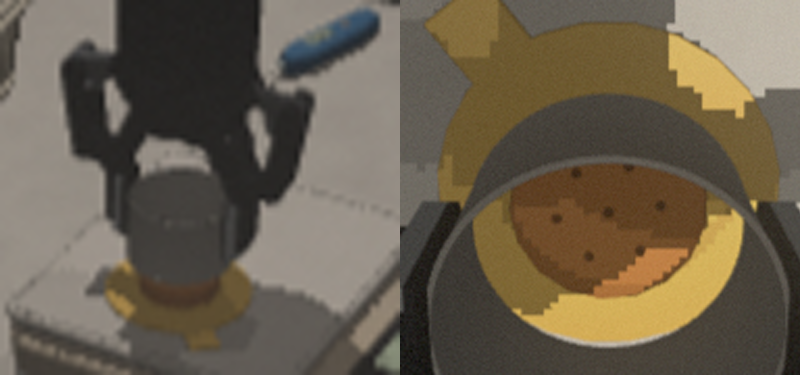

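View pics/s24.png

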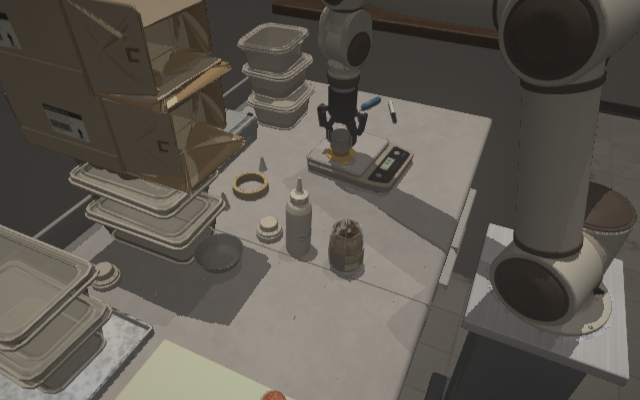

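```bash
python3 -c "
from h import *
print(env.close_job()); print(env.observe()['time'])"
```

```text
the job is handed in; nothing more can be done
None
the job is handed in; nothing more can be done
```

I pressed the left key, then the right key. I then picked up the ring mould across its outside, carried it over the row and stopped it above the biscuit. The job was handed in at about 33.6 s with the ring still held.

- **Keys:** both went down to their stops. The push peaked at about 25 N on the left key, because I had queued one step too many, and at about 11 N on the right key. Both are under the 40 N limit.
- **Final hold:** the arm was still, and I saw no sign of contact in the pictures or in the wrist force, which was within about 1.5 N of zero. The wrist camera puts the ring's centre within about 1 mm of the biscuit's. The lower rim is about 10 mm above the biscuit, worked out from the tool height when the ring stood on the table.
- **Row and biscuit:** jar, bottle, timer and biscuit looked unmoved in the last pictures.
- **Heights that disagreed:** estimates of the lower rim from the camera views alone averaged about 2 mm lower, which would make the gap about 8 mm. I trusted the table height, because the same wrist-camera estimate put the ring 2 to 3 mm below the table while it was standing on it.
- **Fingertips not where described:** both key presses showed the shut fingertips about 27 mm behind the stated tool point. I allowed for this when gripping the ring.

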